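Open the tilted plug canister and put the stray plug back

TASK

Lift the red lid by its black knob off the white canister that leans in its stand, and lay it gently, right way up and flat, near the middle of the pile of flattened cartons: lower it until it rests, neither dropping it nor pressing hard. Then pick up the stray blue plug and drop it into the open canister. Leave the red plug and the jar where they are.

Things in the scene. Friction and masses are not known exactly. Their poses are not given: they have to be found in the camera images.
- canister: White round canister with a blue band, outside diameter 130 mm, inside 122 mm, 110 mm long, fixed in a dark steel stand and leaning 35 degrees from vertical. Origin: centre of its underside; z runs up its axis and out of the mouth (rim at z = 110 mm, inner floor at 8 mm), y is level, x points up towards the high side of the mouth.
- lamp_bar (a point): Middle of a level aluminium lamp bar, 18 mm square, 240 mm long, its length along the canister's y axis, 265 mm above the table, over the mouth's centre and about 100 mm above the knob, on two posts behind. A gripper coming straight down on the knob meets it; one coming along the canister's axis clears it by about 30 mm.
- lid: Loose red lid, 0.18 to 0.35 kg: plate of diameter 140 mm, 6 mm thick, over a locating disc of diameter 114 mm, 8 mm deep, that sits in the canister's mouth with 4 mm of play each side. Origin: centre of the disc's underside; z points out through the knob; plate top at z = 14 mm. At the start it lies on the canister's rim, its z along the canister's.
- knob: Black round knob fixed on the lid's centre. Origin: centre of the plate's top, z as the lid's. Neck of diameter 18 mm up to z = 12 mm, grip of diameter 28 mm from z = 12 to 36 mm.
- pallet: Blue-painted board 210 x 210 x 8 mm lying on the table, with a level pile of flattened cartons, 184 x 184 mm, centred on it. Origin: centre of the board's underside, on the table. The pile is rigid and carries the lid; its top is at an unmeasured height, somewhere from 13 to 63 mm above the table, different each time.
- blue_plug: Loose blue plastic plug, a cylinder of diameter 30 mm and 45 mm high with a white stripe, 40 g, standing upright on the table. Origin: centre of its underside, z along its axis.
- blue_plug_mid (a point): The middle of the blue plug, 22.5 mm above its underside.
- red_plug: Loose red plug of the same size as the blue one, standing on the table; not to be disturbed. Origin: centre of its underside.
- jar: Glass jar with a red cap, diameter 64 mm, 85 mm high; bystander. Origin: centre of its underside.

How it is judged:
On the way, in this order (a step that is already met when the one before it is completed fails the run):
1. the lid is off the canister, held by its knob (contact force between the fingers and knob above 0.5 N and contact force between lid and canister below 0.05 N and distance between lid and canister above 0.13 m), for 0.1 s.
2. the lid lies flat near the middle of the pile of cartons, let go (horizontal distance between lid and pallet below 0.03 m and angle between lid's own z axis and vertical below 0.06 rad and contact force between lid and pallet above 0.3 N and contact force between the fingers and lid below 0.1 N and linear speed of lid below 0.02 m/s), for 0.3 s.
3. the blue plug is picked up (contact force between the fingers and blue_plug above 0.5 N and height (world z) of blue_plug_mid above 0.06 m), for 0.1 s.
At the end, for the whole second after the job is handed in: The lid rests right way up on the pile of cartons, level within 0.06 rad, its centre within 30 mm of the pile's centre; the blue plug lies at rest wholly inside the canister; both are let go; the red plug and the jar are within 30 mm of where they stood (all of step 2 and z of blue_plug_mid in the frame of canister between 0 and 0.075 m and x of blue_plug_mid in the frame of canister between -0.062 and 0.062 m and y of blue_plug_mid in the frame of canister between -0.062 and 0.062 m and linear speed of blue_plug below 0.03 m/s and contact force between the fingers and blue_plug below 0.1 N and distance of each of red_plug, jar from where it was at the start of the episode below 0.03 m); the robot touches nothing.
It fails at once if the lid is dropped (falls free faster than 0.25 m/s) (contact force between the fingers and lid below 0.05 N and linear speed of lid above 0.25 m/s).
It fails at once if the lid is pressed on the pile with more than 60 N (contact force between lid and pallet above 60 N).
It fails at once if the red plug or the jar is moved by more than 30 mm (distance of any of red_plug, jar from where it was at the start of the episode above 0.03 m).
It also fails if it takes over 72 s, if anything falls off the work surface, if the arm or the gripper's body presses on something with over 40 N, if the wrist force passes 120 N, or if a joint passes its speed limit or range.

ROBOT

A 6-joint arm with a two-finger parallel gripper is mounted at the origin on the work surface. World frame = base frame: x ahead of the robot, y to its left, z up, the work surface at z = 0. Lengths are in m, angles in rad, forces in N, time in s.
With the tool pointing down it reaches from about 0.375 to 0.975 m from the base axis. Payload 3.8 kg.
Tool frame: the origin (TCP) lies at the very end of the fingers, on their centre line; the grasp point (between the pads) lies 19 mm behind it; z points along the fingers, y is the direction in which the jaws open and shut (so a half turn about z gives the same grasp; the last joint's range is limited). The gripper opens to 85 mm and grips with 20 to 120 N. Pads are 22 mm wide; open, the fingers measure 114 mm over their backs; the gripper's body (76 mm by 85 mm) begins 54 mm behind the grasp point. The pads swing forward as they close: fully open they stand 13 mm farther back than shut.
Start: joints at [1.127, 0.264, 1.604, -0, 1.274, -0.037], TCP at [0.267, 0.62, 0.231] pointing down, gripper open.
Joint ranges: [-2.63, 2.63], [-0.94, 2.18], [0.31, 2.57], [-1.31, 4.45], [0, 2.66], [-2.55, 2.55]. Speed limits (rad/s): [2.57, 2.57, 3.14, 3.14, 3.14, 3.14].

INTERFACE

Orientations are given as a rotation vector (axis times angle).
In Python, from workcell import bot, read_camera, finish_job gives the robot as it stands. The module is installed in compiled form; this text tells all that it offers.
- The arm moves only by the tool servo_tool, never from a script. Its argument "targets" is text: rows parted by semicolons, each of 7 numbers parted by spaces: the turn, a rotation vector about the tool's x, y, z in rad, then the shift along the tool's x, y, z in mm, then the finger opening in mm, from 0 to 85.4. In form: wx wy wz x y z gripper; .... A call has 1 to 8 rows; each row shifts and turns the pose as measured when the row begins, along the tool's axes as they then stand; what a row does not reach is not made up. A row lasts 1/12 s, in which the tool goes at most 41.7 mm and 7.16 degrees, less where a joint would pass 70% of its speed; a pose out of reach is approached as far as the arm can. A call is refused whole if a number of a shift passes 41.7 or a number of a turn 0.125, either way. A call with a gripper value outside its range is refused whole. The fingers move at their own pace and stop on an object; "newtons" is the grip in N (left out, the last holds). Time passes only in rows, so rows that do not move let the fingers close. It gives the time, the measured TCP pose, the force and the opening at its end, in the units of the state.
- bot.read_state(): the state, without advancing time (a new reading comes with each control period).
- read_camera(name): name is "scene" or "top" or "wrist"; returns a dict with "image" (384x512x3 uint8, red, green, blue), "mtx" (3x3 intrinsics, pixels), "eye" and "orientation" of the camera in the world; the wrist camera has in their place "T_tool_cam" (4x4, takes a point from camera to tool coordinates, whose origin is the TCP and whose axes are the flange's). Camera axes: x right, y up, looking along -z (the intrinsics and any distortion apply to the point x, -y, -z); pixel columns grow to the right and rows downward; lengths in m; the calibration is good to about 2 mm. The wrist camera is an equidistant fisheye: a pixel r from the principal point sees the ray r / f radians off the axis. A picture is of the moment at which its call begins: read the wrist's pose just before it. There is no depth.
- finish_job(): hands the job in, once; it reports no verdict.
The state is a dict: "time": time; "q": joint angles; "joint_vel": joint speeds; "joint_torque": joint torques, N m; "tool_pos": TCP position; "tcp_rot": TCP orientation; "wrist_force": force on the tool from outside, world axes, zero at the start; "torque": the same for the moment, N m; "width": opening from 0.0 (shut) to 1.0 (fully open).
Only numpy, scipy, OpenCV 4.12 (cv2) and the standard library are available. Lean on these libraries where they do the work, as an engineer would, in place of code of your own. Each camera call takes 0.05 s, during which the arm holds its last target.

## Working session

There is one attempt and no reset: what is moved stays moved. The work goes in short steps, Python scripts to look and compute and a tool call to move; the robot and the scene stay as the last step left them, time stands still between calls to the robot, and variables do not carry over. Pictures are saved under pics/ and viewed, and the job is handed in when it is done.

Besides the shell and the picture viewer there is one more tool, called in YAML: its name, and indented under it one key for each argument. servo_tool: Moves the arm, as the interface text tells. Its arguments: {"type":"object","properties":{"targets":{"type":"string"},"newtons":{"type":"number"}},"required":["targets"]}

```bash
mkdir -p pics; cat > h.py <<'E'
import numpy as np, cv2
from scipy.spatial.transform import Rotation as R
from workcell import bot, read_camera
def snap(name,fn):
    s=bot.read_state(); c=read_camera(name); cv2.imwrite('pics/'+fn,c['image'][:,:,::-1]); return s,c
E
python3 - <<'E'
from h import *
for n in ['scene','top','wrist']:
    s,c=snap(n,n+'0.png'); print(n,{k:(np.round(v,4).tolist() if not isinstance(v,str) else v) for k,v in c.items() if k!='image'})
print(s)
E
```

```text
scene {'mtx': [[411.1188, 0.0, 254.1276], [0.0, 411.1188, 188.2622], [0.0, 0.0, 1.0]], 'eye': [1.2188, 0.1444, 0.7184], 'orientation': [0.6199, 0.7333, 1.6585]}
top {'mtx': [[449.0444, 0.0, 253.3642], [0.0, 449.0444, 189.5127], [0.0, 0.0, 1.0]], 'eye': [0.4349, 0.0351, 1.1681], 'orientation': [0.1258, -0.1481, -1.5469]}
wrist {'mtx': [[297.3186, 0.0, 255.0963], [0.0, 297.3186, 193.0453], [0.0, 0.0, 1.0]], 'T_tool_cam': [[-0.0007, 0.9474, 0.3202, 0.0821], [1.0, 0.0011, -0.001, -0.0006], [-0.0013, 0.3202, -0.9474, -0.1423], [0.0, 0.0, 0.0, 1.0]]}
{'time': 0.1, 'q': array([ 1.12709524e+00,  2.64713468e-01,  1.60524629e+00,  3.02980914e-06,
        1.27372764e+00, -3.68814629e-02]), 'joint_vel': array([-3.78245602e-05, -2.35455114e-03, -2.18787352e-03,  1.58773568e-03,
        1.43119681e-03,  3.67414685e-04]), 'joint_torque': array([ 1.98998496e-04, -5.16708183e+01, -3.68588769e+01, -5.52697600e-05,
        6.25674409e-03, -2.39866665e-05]), 'tool_pos': array([0.26679095, 0.61930482, 0.23005774]), 'tcp_rot': array([-0.63453294, -3.076331  ,  0.00319429]), 'wrist_force': array([ 0.69579619,  0.67873372, -0.59841013]), 'torque': array([-0.05842666, -0.04464906, -0.01031239]), 'width': 0.9976816304503918}
```

View pics/scene0.png

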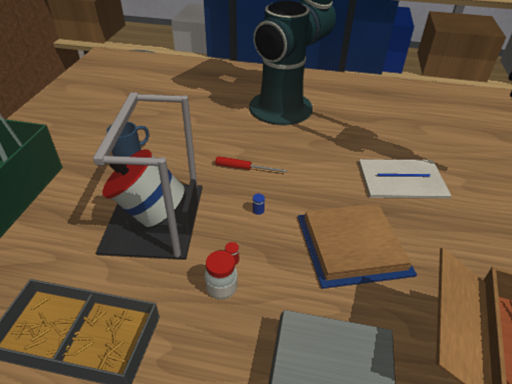

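View pics/top0.png

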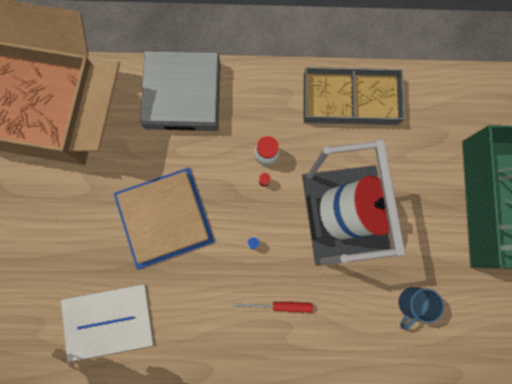

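View pics/wrist0.png

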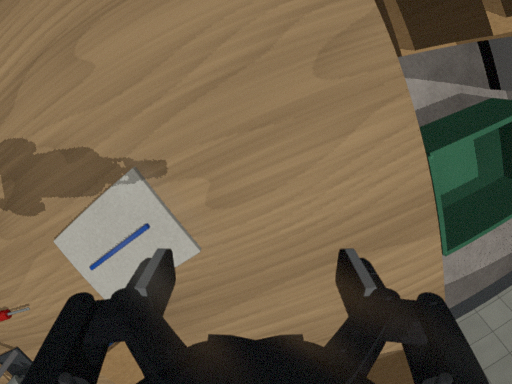

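```bash
python3 - <<'E'
import cv2
t=cv2.imread('pics/top0.png'); s=cv2.imread('pics/scene0.png')
cv2.imwrite('pics/t_can.png',cv2.resize(t[130:280,290:420],None,fx=4,fy=4,interpolation=cv2.INTER_CUBIC)[:600])
cv2.imwrite('pics/s_can.png',cv2.resize(s[80:260,80:220],None,fx=3.3,fy=3.3,interpolation=cv2.INTER_CUBIC))
cv2.imwrite('pics/s_pal.png',cv2.resize(s[180:300,200:420],None,fx=3.5,fy=3.5,interpolation=cv2.INTER_CUBIC))
cv2.imwrite('pics/t_pal.png',cv2.resize(t[130:280,100:290],None,fx=4,fy=4,interpolation=cv2.INTER_CUBIC))
E
```

```text
(no output)
```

View pics/t_can.png

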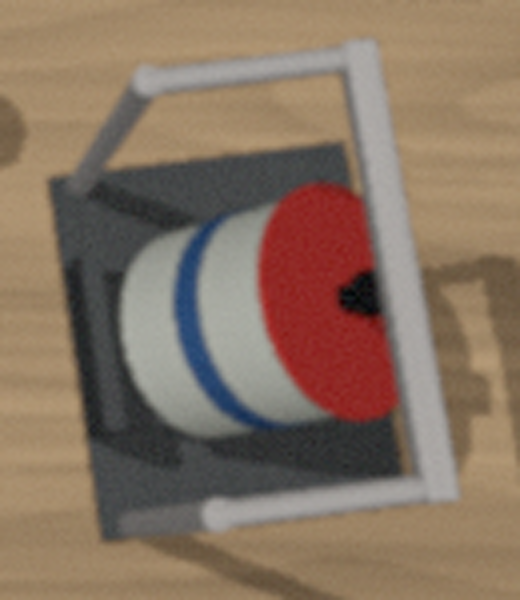

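View pics/s_can.png

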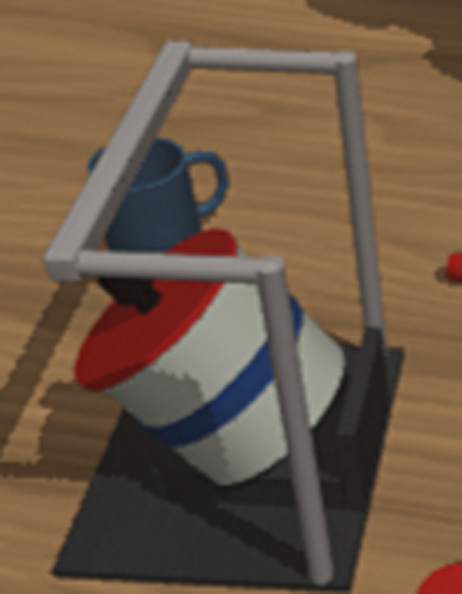

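View pics/s_pal.png

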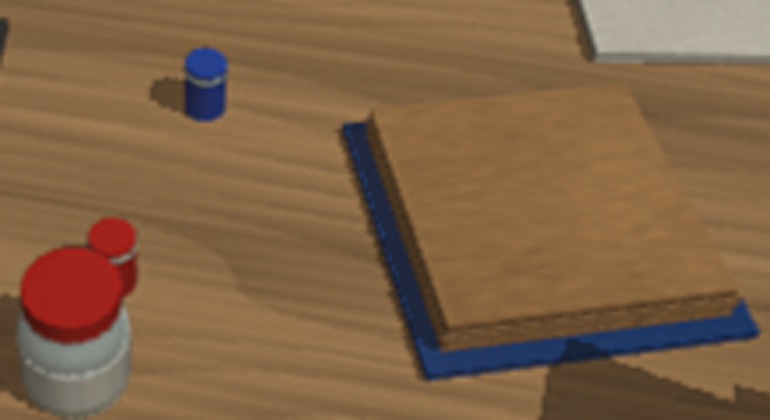

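View pics/t_pal.png

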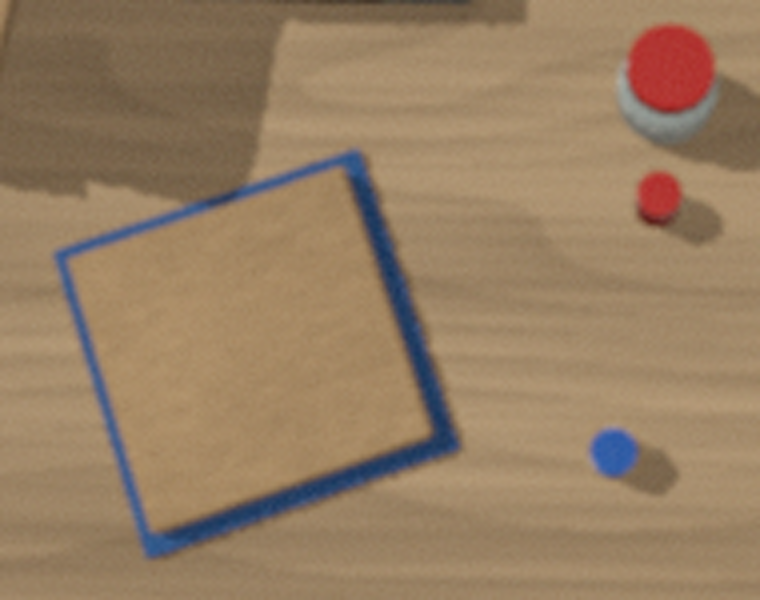

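```bash
cat >> h.py <<'E'
def ray(c,uv):
    uv=np.atleast_2d(uv).astype(float); K=c['mtx']
    d=np.c_[(uv[:,0]-K[0,2])/K[0,0],-(uv[:,1]-K[1,2])/K[1,1],-np.ones(len(uv))]
    d=R.from_rotvec(c['orientation']).apply(d); return np.array(c['eye']),d/np.linalg.norm(d,axis=1)[:,None]
def onplane(c,uv,z):
    e,d=ray(c,uv); return e+d*((z-e[2])/d[:,2])[:,None]
def tri(rays):
    A=0;b=0
    for e,d in rays:
        P=np.eye(3)-np.outer(d,d);A=A+P;b=b+P@e
    p=np.linalg.solve(A,b); return p,[np.linalg.norm((np.eye(3)-np.outer(d,d))@(p-e)) for e,d in rays]
def wray(c,s,uv):
    uv=np.atleast_2d(uv).astype(float);K=c['mtx'];T=np.array(c['T_tool_cam'])
    x=(uv-K[:2,2])/K[0,0];r=np.linalg.norm(x,axis=1);k=np.sin(r)/np.maximum(r,1e-9)
    d=np.c_[x[:,0]*k,-x[:,1]*k,-np.cos(r)]
    Rt=R.from_rotvec(s['tcp_rot']); return Rt.apply(T[:3,3])+s['tool_pos'],Rt.apply(d@T[:3,:3].T)
def wproj(c,s,p):
    K=c['mtx'];T=np.array(c['T_tool_cam']);Rt=R.from_rotvec(s['tcp_rot'])
    q=(Rt.inv().apply(np.atleast_2d(p)-s['tool_pos'])-T[:3,3])@T[:3,:3]
    v=np.c_[q[:,0],-q[:,1]];z=-q[:,2];n=np.linalg.norm(v,axis=1);th=np.arctan2(n,z)
    return K[:2,2]+K[0,0]*v/np.maximum(n,1e-9)[:,None]*th[:,None]
def un(U,s,off): return (np.array(U)+.5)/s-.5+np.array(off)
E
python3 - <<'E'
from h import *
np.set_printoptions(precision=4,suppress=True)
_,T=snap('top','t1.png');_,S=snap('scene','s1.png')
b=onplane(T,un([(62,257),(355,153),(460,448),(152,555)],4,(100,130)),.008);print('board',b.tolist(),b.mean(0),np.linalg.norm(b-np.roll(b,1,0),axis=1))
pt=un([(68,262),(345,168),(432,432),(155,532)],4,(100,130))
ps=un([(737,292),(450,328),(372,117),(625,85)],3.5,(200,180))
import itertools
for k in range(4):
    pp=[tri([tuple(x[0] if i else x for i,x in enumerate(ray(T,a))),tuple(x[0] if i else x for i,x in enumerate(ray(S,q)))]) for a,q in zip(pt,np.roll(ps,k,0))]
    e=max(max(x[1]) for x in pp)
    if e<.02: print(k,e);P=np.array([x[0] for x in pp]);print(P,P.mean(0))
for z in(.02,.03,.04,.05):
    P=onplane(T,pt,z);print(z,P.mean(0),np.linalg.norm(P-np.roll(P,1,0),axis=1).mean(), onplane(S,ps,z).mean(0)[:2])
bar=onplane(T,un([(345,42),(377,40),(457,497),(425,500)],4,(290,130)),.274)
m=bar.mean(0);y=(bar[0]+bar[1]-bar[2]-bar[3])/2;print('bar',m,np.linalg.norm(y),y/np.linalg.norm(y))
for n,c in(('t',T),('s',S)):
    h=cv2.cvtColor(c['image'],cv2.COLOR_RGB2HSV);mk=cv2.inRange(h,(0,150,60),(8,255,255))|cv2.inRange(h,(172,150,60),(180,255,255))
    cs,_=cv2.findContours(mk,0,1)
    for q in cs:
        if cv2.contourArea(q)>60: print(n,'red',cv2.contourArea(q),cv2.boundingRect(q),cv2.fitEllipse(q))
    mk=cv2.inRange(h,(108,180,60),(130,255,255));cs,_=cv2.findContours(mk,0,1)
    for q in cs:
        if 30<cv2.contourArea(q)<500: print(n,'blue',cv2.contourArea(q),cv2.boundingRect(q),cv2.fitEllipse(q))
E
```

```text
board [[0.6208725366998975, 0.3805762385470805, 0.008000000000000007], [0.6943805629597712, 0.19312471791068248, 0.008000000000000007], [0.5020406283489309, 0.11748989923695319, 0.008000000000000007], [0.43086894979876633, 0.3101510744450536, 0.008000000000000007]] [0.562  0.2503 0.008 ] [0.2026 0.2013 0.2067 0.2054]
0 0.0023625165243376096
[[0.6149 0.3708 0.0255]
 [0.68   0.199  0.027 ]
 [0.5108 0.1361 0.0234]
 [0.4451 0.3061 0.0269]] [0.5627 0.253  0.0257]
0.02 [0.5634 0.2529 0.02  ] 0.18396229490162558 [0.5571 0.2552]
0.03 [0.5623 0.251  0.03  ] 0.18236002175921584 [0.5666 0.2536]
0.04 [0.5612 0.2491 0.04  ] 0.18075774861680596 [0.576 0.252]
0.05 [0.56   0.2472 0.05  ] 0.1791554754743962 [0.5855 0.2504]
bar [ 0.5858 -0.2526  0.274 ] 0.23636555926854128 [0.9905 0.1377 0.    ]
t red 323.0 (273, 302, 40, 11) ((292.9995422363281, 306.6530456542969), (9.496993064880371, 48.849281311035156), 92.77342224121094)
t red 1283.5 (355, 176, 34, 59) ((370.88067626953125, 205.25196838378906), (28.591594696044922, 63.93254089355469), 167.43661499023438)
t red 82.0 (260, 173, 10, 13) ((264.2113647
[... 258 characters left out ...]
2.19747924804688, 260.8717346191406), (26.278596878051758, 38.6427116394043), 41.7322998046875)
s red 684.5 (103, 165, 44, 34) ((121.56688690185547, 180.32757568359375), (19.41135025024414, 49.934608459472656), 54.817806243896484)
s red 280.5 (215, 156, 36, 14) ((232.3090362548828, 162.6562042236328), (9.176909446716309, 43.89480209350586), 98.78397369384766)
s red 92.5 (131, 149, 21, 8) ((142.8256378173828, 153.15908813476562), (6.995175361633301, 20.416053771972656), 83.2651138305664)
s blue 49.5 (254, 194, 10, 8) ((258.29791259765625, 197.54684448242188), (6.970175743103027, 9.342594146728516), 101.15341186523438)
s blue 35.5 (379, 174, 50, 2) ((403.2525329589844, 174.5), (0.0, 1.0), 0.0)
```

```bash
python3 - <<'E'
from h import *
np.set_printoptions(precision=4,suppress=True)
_,S=snap('scene','s2.png');_,T=snap('top','t2.png')
a=np.array([.1377*.5736,-.9905*.5736,.8192])
def proj(c,p):
    q=R.from_rotvec(c['orientation']).inv().apply(p-np.array(c['eye']));K=c['mtx'];return np.c_[K[0,2]-K[0,0]*q[:,0]/q[:,2],K[1,2]+K[1,1]*q[:,1]/q[:,2]]
for z in(.11,.12,.13,.14,.15):
    m=np.array([.586,-.2525,z]);P=np.array([m+.018*a,m+.042*a]);print(z,proj(S,P).ravel(),'crop',((proj(S,P)-(80,80))*3.3).ravel(),'top crop',((proj(T,P)-(290,130))*4).ravel())
s=bot.read_state();print(R.from_rotvec(s['tcp_rot']).as_matrix())
e,d=ray(T,[(253.3,243.3),(264.6,179.5),(267.3,146.6)]);
for x,z in zip(range(3),(.045,.045,.085)): print(e+d[x]*(z-e[2])/d[x,2])
e,d=ray(S,[(258.3,197.5)]);print(e+d[0]*(.045-e[2])/d[0,2])
E
```

```text
0.11 [127.2574 177.6007 119.3638 170.4266] crop [155.9495 322.0825 129.9007 298.4079] top crop [335.8392 301.4206 368.7659 293.9222]
0.12 [126.3966 174.1377 118.4325 166.8619] crop [153.1089 310.6545 126.8272 286.6443] top crop [340.6437 299.0364 373.9734 291.4225]
0.13 [125.5232 170.6237 117.4872 163.2439] crop [150.2265 299.0582 123.7079 274.7049] top crop [345.5392 296.6069 379.2817 288.8745]
0.14 [124.6368 167.0575 116.5277 159.5715] crop [147.3014 287.2899 120.5415 262.5859] top crop [350.5286 294.1309 384.6935 286.2768]
0.15 [123.7371 163.4381 115.5537 155.8434] crop [144.3325 275.3456 117.3272 250.2831] top crop [355.6144 291.607  390.2119 283.6279]
[[-0.9184  0.3957 -0.0003]
 [ 0.3957  0.9184 -0.0005]
 [ 0.     -0.0006 -1.    ]]
[0.4976 0.0187 0.045 ]
[ 0.66   -0.0072  0.045 ]
[ 0.7357 -0.0113  0.085 ]
[0.5041 0.0199 0.045 ]
```

```bash
python3 - <<'E'
from h import *
from scipy.optimize import least_squares
np.set_printoptions(precision=4,suppress=True)
s=bot.read_state();q=s['q']
E=lambda seq,a:R.from_euler(seq,a)
for sg in(1,-1):
    C=(E('z',q[0])*E('y',q[1]+q[2]+q[4])*E('z',sg*q[5])).inv()*R.from_rotvec(s['tcp_rot']);print(C.as_rotvec())
    a=np.array([.1377*.5736,-.9905*.5736,.8192]);d=np.array([.1377,-.9905,0]);cx=-d*.8192+np.array([0,0,.5736])
    for nm,x in(('away',-cx),('bar',cx)):
        z=-a;M=R.from_matrix(np.c_[x,np.cross(z,x),z])
        for q1 in(-.5,-.6,-.7):
          for t in(1.5,1.8,2.1):
            W=(E('z',q1)*E('y',t)).inv()*M*C.inv()
            e=W.as_euler('ZYZ');print(sg,nm,q1,t,e)
E
```

```text
[-0.      0.      1.5708]
1 away -0.5 1.5 [0.5263 1.981  2.6335]
1 away -0.5 1.8 [0.4845 1.718  2.4828]
1 away -0.5 2.1 [0.4825 1.4519 2.3438]
1 away -0.6 1.5 [0.493  2.0297 2.5375]
1 away -0.6 1.8 [0.4469 1.7617 2.3946]
1 away -0.6 2.1 [0.4397 1.4903 2.2661]
1 away -0.7 1.5 [0.4536 2.0752 2.4373]
1 away -0.7 1.8 [0.4051 1.802  2.3039]
1 away -0.7 2.1 [0.3942 1.5253 2.187 ]
1 bar -0.5 1.5 [ 0.5263  1.981  -0.5081]
1 bar -0.5 1.8 [ 0.4844  1.7179 -0.6588]
1 bar -0.5 2.1 [ 0.4825  1.4519 -0.7978]
1 bar -0.6 1.5 [ 0.493   2.0297 -0.6041]
1 bar -0.6 1.8 [ 0.4468  1.7617 -0.747 ]
1 bar -0.6 2.1 [ 0.4397  1.4903 -0.8755]
1 bar -0.7 1.5 [ 0.4536  2.0752 -0.7043]
1 bar -0.7 1.8 [ 0.4051  1.802  -0.8377]
1 bar -0.7 2.1 [ 0.3941  1.5253 -0.9546]
[-0.     0.     1.497]
-1 away -0.5 1.5 [0.5263 1.981  2.7073]
-1 away -0.5 1.8 [0.4845 1.718  2.5566]
-1 away -0.5 2.1 [0.4825 1.4519 2.4176]
-1 away -0.6 1.5 [0.493  2.0297 2.6113]
-1 away -0.6 1.8 [0.4469 1.7617 2.4684]
-1 away -0.6 2.1 [0.4397 1.4903 2.3399]
-1 away -0.7 1.5 [0.4536 2.0752 2.5111]
-1 away -0.7 1.8 [0.4051 1.802  2.3777]
-1 away -0.7 2.1 [0.3942 1.5253 2.2608]
-1 bar -0.5 1.5 [ 0.5263  1.981  -0.4343]
-1 bar -0.5 1.8 [ 0.4844  1.7179 -0.585 ]
-1 bar -0.5 2.1 [ 0.4825  1.4519 -0.724 ]
-1 bar -0.6 1.5 [ 0.493   2.0297 -0.5303]
-1 bar -0.6 1.8 [ 0.4468  1.7617 -0.6732]
-1 bar -0.6 2.1 [ 0.4397  1.4903 -0.8017]
-1 bar -0.7 1.5 [ 0.4536  2.0752 -0.6305]
-1 bar -0.7 1.8 [ 0.4051  1.802  -0.7639]
-1 bar -0.7 2.1 [ 0.3941  1.5253 -0.8808]
```

```bash
cat >> h.py <<'E'
np.set_printoptions(precision=4,suppress=True)
A=np.array([.1377*.5736,-.9905*.5736,.8192]);D=np.array([.1377,-.9905,0]);CX=-D*.8192+np.array([0,0,.5736])
def Rax(yaw=0):
    x=-CX;z=-A;return R.from_matrix(np.c_[x,np.cross(z,x),z])*R.from_euler('z',yaw,degrees=True)
def Rdown(ang): 
    a=np.radians(ang);x=np.array([np.cos(a),np.sin(a),0]);z=np.array([0,0,-1.]);return R.from_matrix(np.c_[x,np.cross(z,x),z])
def plan(p,Rt,n=None):
    from scipy.linalg import logm,expm
    s=bot.read_state();R0=R.from_rotvec(s['tcp_rot']);M=np.eye(4);M[:3,:3]=(R0.inv()*Rt).as_matrix();M[:3,3]=R0.inv().apply(np.array(p)-s['tool_pos'])
    w=(R0.inv()*Rt).as_rotvec();print('total',w,M[:3,3]*1e3)
    if n is None: n=int(np.ceil(max(np.linalg.norm(w)/.12,np.linalg.norm(M[:3,3])/.040,1)))
    m=expm(np.real(logm(M))/n);print('n',n,'row',np.round(R.from_matrix(m[:3,:3]).as_rotvec(),3),np.round(m[:3,3]*1e3,1)); print('q',s['q'],'t',s['time'])
E
python3 - <<'E'
from h import *
plan([.6,.15,.43],Rdown(46.7))
E
```

```text
total [-0.0004  0.0005  1.9197] [-491.6908 -299.7839 -198.9046]
n 16 row [-0.    0.    0.12] [-39.6  14.5 -12.4]
q [ 1.1271  0.2641  1.6043  0.      1.2737 -0.0369] t 0.35
```

servo_tool:
  targets: "0 0 0.107 -35 13 -11 85;0 0 0.107 -35 13 -11 85;0 0 0.107 -35 13 -11 85;0 0 0.107 -35 13 -11 85;0 0 0.107 -35 13 -11 85;0 0 0.107 -35 13 -11 85;0 0 0.107 -35 13 -11 85;0 0 0.107 -35 13 -11 85"
  newtons: 40

```text
time: 1.02
tool_pos: [0.5305, 0.4982, 0.3149]
tcp_rot: [-1.882, -2.511, 0.015]
wrist_force: [-0.2, -0.1, -0.4]
width: 0.994
```

servo_tool:
  targets: "0 0 0.107 -35 13 -11 85;0 0 0.107 -35 13 -11 85;0 0 0.107 -35 13 -11 85;0 0 0.107 -35 13 -11 85;0 0 0.107 -35 13 -11 85;0 0 0.107 -35 13 -11 85;0 0 0.107 -35 13 -11 85;0 0 0.107 -35 13 -11 85"

```text
time: 1.68
tool_pos: [0.6106, 0.205, 0.4038]
tcp_rot: [2.79, 1.439, -0.017]
wrist_force: [0.8, -0.7, 0.2]
width: 0.995
```

```bash
python3 - <<'E'
from h import *
m=np.array([.586,-.253,.128])
plan([.6,.15,.43],Rdown(46.7))
plan([.61,-.12,.47],Rdown(0))
plan(m+.2*A,Rax(12))
plan(m+.2*A,Rax(-12))
E
```

```text
total [-0.0022  0.0111  0.1376] [-51.2458  23.149  -25.72  ]
n 2 row [-0.001  0.006  0.069] [-25.2  12.5 -12.9]
q [ 0.2876  0.1591  1.4196 -0.0044  1.5734  0.9057] t 1.6833
total [0.0024 0.0115 0.9527] [-265.918   187.6485  -63.8745]
n 9 row [0.    0.001 0.106] [-19.   32.3  -7.3]
q [ 0.2876  0.1591  1.4196 -0.0044  1.5734  0.9057] t 1.6833
total [ 0.7344 -0.3709  2.4857] [-469.7135  324.4251  116.1095]
n 22 row [ 0.033 -0.017  0.113] [ 9.3 34.5 -0.8]
q [ 0.2876  0.1591  1.4196 -0.0044  1.5734  0.9057] t 1.6833
total [ 0.7277 -0.1922  2.0908] [-469.7135  324.4251  116.1095]
n 19 row [ 0.038 -0.01   0.11 ] [ 2.2 37.8 -1.4]
q [ 0.2876  0.1591  1.4196 -0.0044  1.5734  0.9057] t 1.6833
```

```bash
python3 - <<'E'
from h import *
plan([.6,-.28,.47],Rdown(-20),13)
E
```

```text
total [0.0045 0.0113 1.3017] [-402.101   272.2219  -62.6428]
n 13 row [0.    0.001 0.1  ] [-14.7  37.3  -5. ]
q [ 0.2876  0.1591  1.4196 -0.0044  1.5734  0.9057] t 1.6833
```

servo_tool:
  targets: "0 0 0.1 -14 36 -9 85;0 0 0.1 -14 36 -9 85;0 0 0.1 -14 36 -9 85;0 0 0.1 -14 36 -9 85;0 0 0.1 -14 36 -9 85;0 0 0.1 -14 36 -9 85;0 0 0.1 -14 36 -5 85"

```text
time: 2.27
tool_pos: [0.6802, -0.0623, 0.4686]
tcp_rot: [3.118, 0.342, -0.011]
wrist_force: [1.0, -0.0, -0.8]
width: 0.992
```

servo_tool:
  targets: "0 0 0.1 -14 36 -5 85;0 0 0.1 -14 36 -5 85;0 0 0.1 -14 36 -5 85;0 0 0.1 -14 36 -5 85;0 0 0.1 -14 36 -5 85;0 0 0.1 -14 36 -5 85"

```text
time: 2.77
tool_pos: [0.5871, -0.2832, 0.4983]
tcp_rot: [3.067, -0.644, -0.011]
wrist_force: [1.1, -1.3, -0.6]
width: 0.995
```

```bash
python3 - <<'E'
from h import *
m=np.array([.586,-.253,.128])
plan(m+.24*A,Rax(-12))
plan(m+.24*A,Rax(-12),12)
E
```

```text
total [ 0.3717 -0.5111  0.7805] [ 59.9993  88.5101 174.1087]
n 9 row [ 0.041 -0.057  0.087] [14.4  9.8 15.6]
q [-0.4828  0.1853  1.2218 -0.0092  1.7395  1.5001] t 2.7667
total [ 0.3717 -0.5111  0.7805] [ 59.9993  88.5101 174.1087]
n 12 row [ 0.031 -0.043  0.065] [11.   7.3 11.6]
q [-0.4828  0.1853  1.2218 -0.0092  1.7395  1.5001] t 2.7667
```

servo_tool:
  targets: "0.041 -0.057 0.087 14 10 15 85;0.041 -0.057 0.087 14 10 15 85;0.041 -0.057 0.087 14 10 15 85;0.041 -0.057 0.087 14 10 15 85;0.041 -0.057 0.087 14 10 15 85;0.041 -0.057 0.087 14 10 15 85;0.041 -0.057 0.087 14 10 15 85;0.041 -0.057 0.087 14 10 15 85"

```text
time: 3.43
tool_pos: [0.6019, -0.3927, 0.3656]
tcp_rot: [-2.241, 1.482, 0.493]
wrist_force: [0.6, 0.0, -0.8]
width: 0.999
```

```bash
python3 - <<'E'
from h import *
m=np.array([.586,-.253,.128])
plan(m+.2*A,Rax(-12))
s,c=snap('wrist','w1.png')
print(wproj(c,s,[m+.006*A,m+.042*A]))
E
```

```text
total [ 0.0117 -0.0641  0.056 ] [16.4723  1.1406 76.4654]
n 2 row [ 0.006 -0.032  0.028] [ 8.9  0.6 38.1]
q [-0.7699  0.581   1.0173  0.3565  1.964   2.0362] t 3.4333
[[254.2519 152.1145]
 [254.5181 155.5956]]
```

View pics/w1.png

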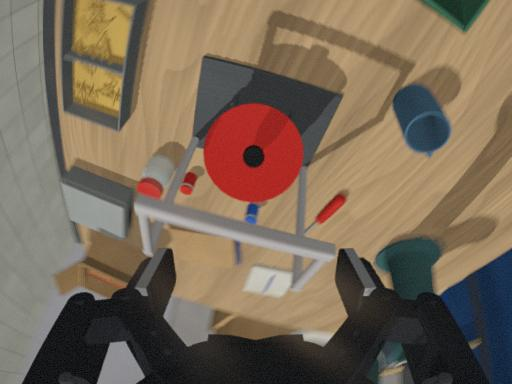

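```bash
cat >> h.py <<'E'
def lidfit(s,c,m):
    h=cv2.cvtColor(c['image'],cv2.COLOR_RGB2HSV);mk=cv2.inRange(h,(0,150,60),(8,255,255))|cv2.inRange(h,(172,150,60),(180,255,255))
    cs,_=cv2.findContours(mk,0,1);q=max(cs,key=cv2.contourArea).reshape(-1,2)
    e,d=wray(c,s,q);o=m+.006*A;P=e+d*(((o-e)@A)/(d@A))[:,None]-o
    Y=np.cross(A,CX);x=P@CX;y=P@Y
    (cx,cy),(w,hh),an=cv2.fitEllipse(np.c_[x,y].astype(np.float32)*1e3)
    print('centre in can x,y mm',cx,cy,'diam',w,hh,an)
E
python3 - <<'E'
from h import *
m=np.array([.586,-.253,.128])
s,c=snap('wrist','w1.png'); lidfit(s,c,m)
h=c['image'].sum(2); mk=(h[135:180,235:275]<100).astype('uint8');M=cv2.moments(mk,True);print(M['m10']/M['m00']+235,M['m01']/M['m00']+135)
E
```

```text
centre in can x,y mm 2.1134190559387207 -0.23134049773216248 diam 140.9481964111328 141.5225830078125 112.27660369873047
249.00653594771242 159.69934640522877
```

```bash
python3 - <<'E'
from h import *
m=np.array([.586,-.253,.128])+.002*CX+.001*A
plan(m+.11*A,Rax(-12),6)
E
```

```text
total [ 0.0165 -0.0553  0.049 ] [  5.5959  -6.3401 158.8489]
n 6 row [ 0.003 -0.009  0.008] [ 1.5 -0.9 26.5]
q [-0.7738  0.5871  1.0254  0.3526  1.9623  2.0337] t 3.5333
```

servo_tool:
  targets: "0.003 -0.014 0.012 2 -1 20 85;0.003 -0.014 0.012 2 -1 20 85;0.003 -0.014 0.012 2 -1 20 85;0.003 -0.01 0.01 2 -1 20 85;0 0 0 1 -1 20 85;0 0 0 0 0 20 85;0 0 0 0 0 20 85;0 0 0 0 0 0 85"

```text
time: 4.2
tool_pos: [0.5984, -0.3207, 0.2405]
tcp_rot: [-2.187, 1.498, 0.545]
wrist_force: [-0.8, -0.5, -1.1]
width: 0.99
```

```bash
python3 - <<'E'
from h import *
m=np.array([.586,-.253,.128])
s,c=snap('wrist','w2.png'); lidfit(s,c,m)
m=m+.002*CX+.001*A
print(wproj(c,s,[m+.042*A]))
plan(m+.014*A,Rax(-12),6)
E
```

```text
centre in can x,y mm 4.811837673187256 -1.6984140872955322 diam 143.30368041992188 148.1962432861328 25.707029342651367
[[259.987  194.1609]]
total [ 0.0029 -0.0205  0.0228] [  3.0573   4.5979 119.0875]
n 6 row [ 0.    -0.003  0.004] [ 0.7  0.8 19.8]
q [-0.7184  0.5441  1.3076  0.3806  1.7442  2.0321] t 4.25
```

View pics/w2.png

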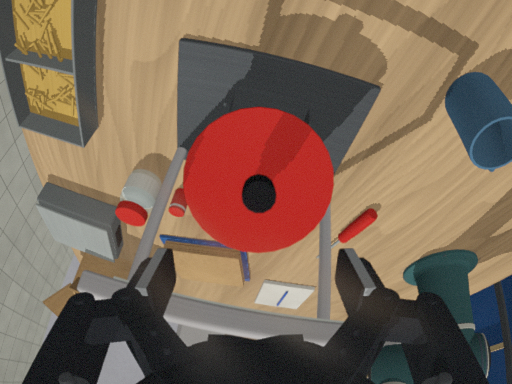

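servo_tool:
  targets: "0 -0.005 0.005 1 1 15 85;0 -0.005 0.005 1 1 15 85;0 -0.005 0.005 1 1 15 85;0 -0.005 0.005 0 1 15 85;0 0 0 0 0 15 85;0 0 0 0 0 10 85;0 0 0 0 0 0 85"

```text
time: 4.83
tool_pos: [0.5941, -0.2785, 0.1759]
tcp_rot: [-2.175, 1.507, 0.545]
wrist_force: [-0.7, -0.3, 0.4]
width: 0.995
```

```bash
python3 - <<'E'
from h import *
m=np.array([.586,-.253,.128])
s,c=snap('wrist','w3.png')
m=m+.002*CX+.001*A
print(wproj(c,s,[m+.042*A]))
plan(m+.014*A,Rax(-12),3)
print(bot.read_state()['wrist_force'])
E
```

```text
[[264.26   238.9973]]
total [-0.0023 -0.016   0.013 ] [ 2.0202  5.5075 40.29  ]
n 3 row [-0.001 -0.005  0.004] [ 0.8  1.8 13.4]
q [-0.6838  0.5336  1.4497  0.3968  1.612   2.0229] t 4.8833
[-0.0504  0.5718 -0.2441]
```

View pics/w3.png

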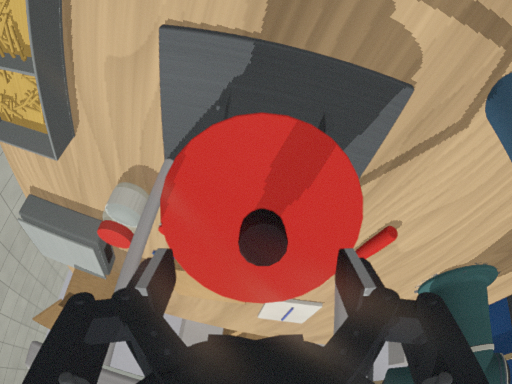

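servo_tool:
  targets: "0 -0.006 0.005 1 2 12 85;0 -0.006 0.005 1 2 12 85;0 -0.004 0.003 0 2 12 85;0 0 0 0 0 4 85;0 0 0 0 0 0 85"

```text
time: 5.3
tool_pos: [0.5865, -0.2598, 0.1397]
tcp_rot: [-2.157, 1.516, 0.562]
wrist_force: [0.7, -0.1, -0.1]
width: 0.992
```

```bash
python3 - <<'E'
from h import *
m=np.array([.586,-.253,.128])
s,c=snap('wrist','w4.png')
m=m+.002*CX+.001*A
print(wproj(c,s,[m+.042*A]))
plan(m+.014*A,Rax(-12),3)
print(bot.read_state()['wrist_force'])
E
```

```text
[[253.4392 285.2624]]
total [-0.0039 -0.0011 -0.0011] [-0.7661 -0.7679 -1.3808]
n 3 row [-0.001 -0.    -0.   ] [-0.3 -0.3 -0.5]
q [-0.6742  0.542   1.5149  0.4086  1.5536  2.0161] t 5.35
[-0.7496 -0.6026  0.5232]
```

View pics/w4.png

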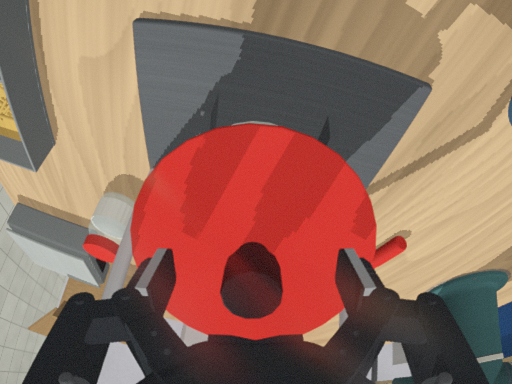

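servo_tool:
  targets: "0 0 0 0 0 -1 60;0 0 0 0 0 0 40;0 0 0 0 0 0 20;0 0 0 0 0 0 15;0 0 0 0 0 0 15;0 0 0 0 0 0 15;0 0 0 0 0 0 15;0 0 0 0 0 0 15"
  newtons: 80

```text
time: 6.02
tool_pos: [0.588, -0.2624, 0.1432]
tcp_rot: [-2.158, 1.517, 0.555]
wrist_force: [1.1, -1.2, -0.4]
width: 0.311
```

```bash
python3 - <<'E'
from h import *
s,c=snap('wrist','w5.png');print(s['width'],s['wrist_force'],s['torque'])
m=np.array([.588,-.254,.130])
plan(m+.014*A,Rax(-12),3)
E
```

```text
0.31148374770136256 [ 1.0677 -1.2412 -0.4242] [-0.3585 -0.018  -0.0376]
total [-0.0064 -0.0054  0.0005] [ 1.0086 -0.9379  1.5644]
n 3 row [-0.002 -0.002  0.   ] [ 0.3 -0.3  0.5]
q [-0.6755  0.5403  1.5092  0.4083  1.5559  2.0164] t 6.0667
```

View pics/w5.png

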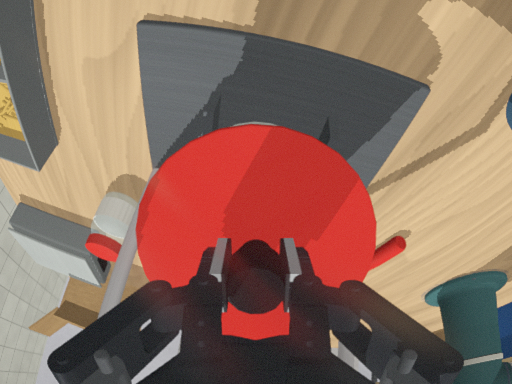

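servo_tool:
  targets: "0 0 0 0 0 -4 15;0 0 0 0 0 -8 15;0 0 0 0 0 -10 15;0 0 0 0 0 -10 15;0 0 0 0 0 -8 15;0 0 0 0 0 0 15"

```text
time: 6.57
tool_pos: [0.5904, -0.2873, 0.177]
tcp_rot: [-2.159, 1.518, 0.559]
wrist_force: [-0.3, 0.4, -2.4]
width: 0.308
```

```bash
python3 - <<'E'
from h import *
s,c=snap('wrist','w6.png');print(s['width'],s['wrist_force'],s['torque'])
m=np.array([.588,-.254,.130]);p=s['tool_pos']-m;print('axial,x,y',p@A,p@CX,p@np.cross(A,CX),s['q'])
s,c=snap('scene','s6.png')
E
```

```text
0.30788022516551194 [-0.2662  0.3915 -2.3745] [-0.5575 -0.1271  0.0193]
axial,x,y 0.0576073193624832 -0.0003360136883683419 0.002256666929436272 [-0.6978  0.5429  1.4391  0.3971  1.6274  2.0259]
```

View pics/w6.png

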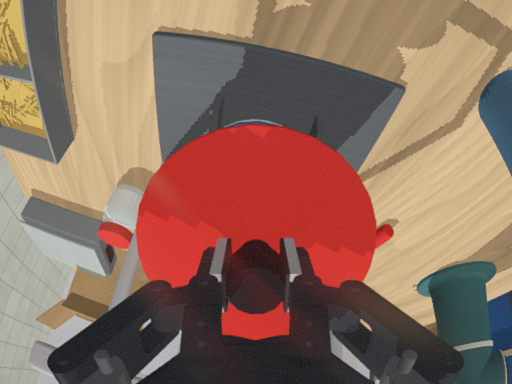

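View pics/s6.png

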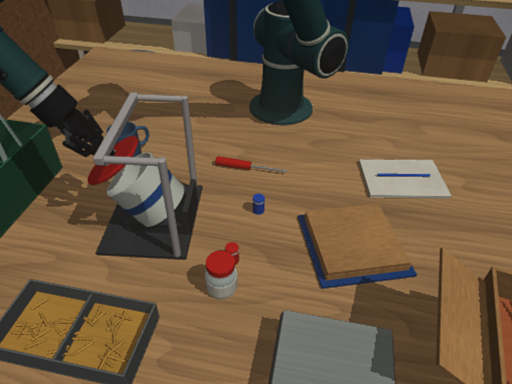

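servo_tool:
  targets: "0 0 0 6 1 -2 15;0 0 0 10 2 -4 15;0 0 0 10 2 -4 15;0 0 0 10 2 -4 15;0 0 0 8 2 -10 15;0 0 0 2 0 -18 15;0 0 0 0 0 -25 15;0 0 0 0 0 -25 15"

```text
time: 7.33
tool_pos: [0.5999, -0.38, 0.213]
tcp_rot: [-2.151, 1.517, 0.586]
wrist_force: [-0.1, 0.3, -2.5]
width: 0.308
```

```bash
python3 - <<'E'
from h import *
s=bot.read_state();print(s['width'],s['wrist_force'],s['torque'])
m=np.array([.588,-.254,.130]);p=s['tool_pos']-m;print('axial,x,y',p@A,p@CX,p@np.cross(A,CX),s['q'])
s,c=snap('scene','s7.png')
E
```

```text
0.3077637785298509 [-0.1406  0.2867 -2.5495] [-0.5736 -0.1244 -0.0182]
axial,x,y 0.14047654285599728 -0.05598859848963391 0.005583016808278104 [-0.773   0.6592  1.1974  0.3677  1.7895  2.0136]
```

View pics/s7.png

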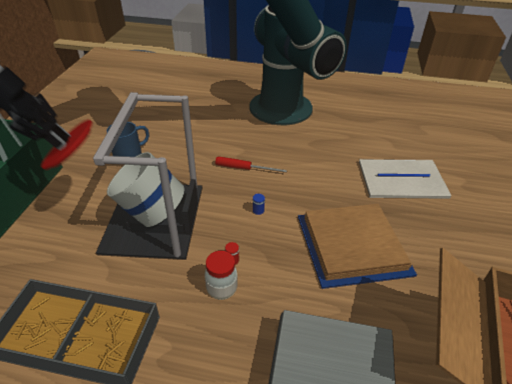

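```bash
python3 - <<'E'
from h import *
plan([.6,-.39,.43],Rax(-12),7)
E
```

```text
total [ 0.0019  0.0048 -0.0071] [-116.0244  -21.4276 -177.066 ]
n 7 row [ 0.     0.001 -0.001] [-16.5  -3.1 -25.3]
q [-0.7756  0.6578  1.189   0.3671  1.7913  2.014 ] t 7.3833
```

servo_tool:
  targets: "0 0 0 -16 -3 -25 15;0 0 0 -16 -3 -25 15;0 0 0 -16 -3 -25 15;0 0 0 -16 -3 -25 15;0 0 0 -16 -3 -25 15;0 0 0 -16 -3 -25 15;0 0 0 -16 -3 -25 15;0 0 0 -16 -3 -25 15"

```text
time: 8.05
tool_pos: [0.5994, -0.402, 0.4464]
tcp_rot: [-2.137, 1.529, 0.603]
wrist_force: [1.5, -0.8, -2.1]
width: 0.309
```

```bash
python3 - <<'E'
from h import *
plan([.6,-.2,.46],Rdown(-20))
E
```

```text
total [-0.3775  0.5319 -0.8624] [-161.0148  -60.6299  106.6614]
n 10 row [-0.038  0.053 -0.086] [-15.  -14.    5.3]
q [-0.792   0.6556  0.7899  0.4339  2.1861  2.185 ] t 8.05
```

servo_tool:
  targets: "-0.038 0.053 -0.086 -15 -14 5 15;-0.038 0.053 -0.086 -15 -14 5 15;-0.038 0.053 -0.086 -15 -14 5 15;-0.038 0.053 -0.086 -15 -14 5 15;-0.038 0.053 -0.086 -15 -14 5 15;-0.038 0.053 -0.086 -15 -14 5 15;-0.038 0.053 -0.086 -15 -14 5 15;-0.038 0.053 -0.086 -15 -14 5 15"

```text
time: 8.72
tool_pos: [0.6164, -0.2508, 0.4626]
tcp_rot: [-2.965, 0.766, 0.123]
wrist_force: [1.2, 0.7, -2.0]
width: 0.306
```

servo_tool:
  targets: "-0.038 0.053 -0.086 -15 -14 5 15;-0.038 0.053 -0.086 -15 -14 5 15"

```text
time: 8.88
tool_pos: [0.6023, -0.2099, 0.4544]
tcp_rot: [3.082, -0.502, 0.021]
wrist_force: [0.3, 0.5, -2.7]
width: 0.311
```

```bash
python3 - <<'E'
from h import *
plan([.63,.03,.42],Rdown(30))
plan([.562,.252,.25],Rdown(65))
print(bot.read_state()['tool_pos'])
E
```

```text
total [ 0.0224 -0.0084 -0.8464] [ -50.3346 -236.7858   29.6844]
n 8 row [ 0.003 -0.001 -0.106] [  5.  -30.7   4. ]
q [-0.3657  0.1311  1.3619 -0.0158  1.6315  1.5268] t 8.8833
total [ 0.0254 -0.0014 -1.4573] [-188.005  -428.4925  194.3155]
n 13 row [ 0.002 -0.    -0.112] [ 10.1 -37.9  15.4]
q [-0.3657  0.1311  1.3619 -0.0158  1.6315  1.5268] t 8.8833
[ 0.6023 -0.2099  0.4544]
```

servo_tool:
  targets: "0.002 0 -0.097 9 -33 5 15;0.002 0 -0.097 9 -33 10 15;0.002 0 -0.097 9 -33 13 15;0.002 0 -0.097 9 -33 13 15;0.002 0 -0.097 9 -33 13 15;0.002 0 -0.097 9 -33 13 15;0.002 0 -0.097 9 -33 13 15;0.002 0 -0.097 9 -33 13 15"

```text
time: 9.55
tool_pos: [0.659, 0.0589, 0.3505]
tcp_rot: [3.046, 0.758, -0.003]
wrist_force: [1.6, 0.0, -2.5]
width: 0.31
```

```bash
python3 - <<'E'
from h import *
plan([.562,.252,.22],Rdown(65))
print(bot.read_state()['tool_pos'])
E
```

```text
total [ 0.0011  0.003  -0.6464] [   5.2346 -216.321   130.063 ]
n 7 row [ 0.     0.    -0.092] [  9.3 -30.   18.6]
q [ 0.0529  0.1931  1.4745 -0.0028  1.4754  1.1359] t 9.55
[0.659  0.0589 0.3505]
```

servo_tool:
  targets: "0 0 -0.092 9 -30 18 15;0 0 -0.092 9 -30 18 15;0 0 -0.092 9 -30 18 15;0 0 -0.092 9 -30 18 15;0 0 -0.092 9 -30 18 15;0 0 -0.092 9 -30 18 15;0 0 -0.08 9 -26 14 15;0 0 0 0 0 0 15"

```text
time: 10.22
tool_pos: [0.5508, 0.26, 0.2104]
tcp_rot: [-2.618, -1.713, 0.035]
wrist_force: [-0.2, -0.6, -3.1]
width: 0.308
```

```bash
python3 - <<'E'
from h import *
s,c=snap('wrist','w8.png')
plan([.562,.252,.12],Rdown(65))
print(s['tool_pos'],s['wrist_force'],s['torque'])
snap('scene','s8.png')
E
```

```text
total [-0.0205  0.0121  0.0219] [-1.2446 13.1671 91.1578]
n 3 row [-0.007  0.004  0.007] [-0.5  4.2 30.4]
q [0.3932 0.1704 1.754  0.0071 1.24   0.8052] t 10.2667
[0.5508 0.26   0.2104] [-0.2486 -0.6324 -3.117 ] [-0.0511  0.0086 -0.0274]
```

View pics/w8.png

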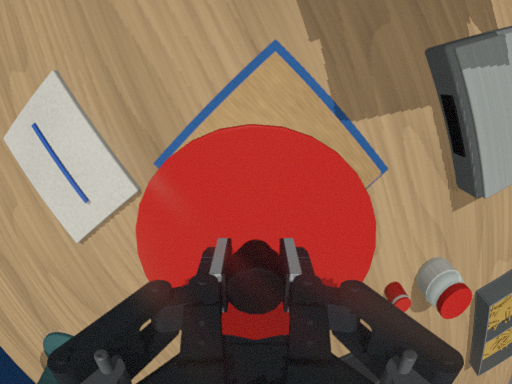

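View pics/s8.png

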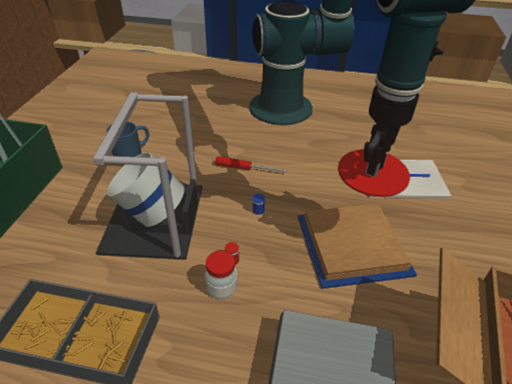

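servo_tool:
  targets: "-0.01 0.006 0.01 0 4 20 15;-0.01 0.006 0.01 0 4 20 15;0 0 0 0 4 20 15;0 0 0 0 0 20 15;0 0 0 0 0 20 15;0 0 0 0 0 15 15;0 0 0 0 0 8 15;0 0 0 0 0 0 15"

```text
time: 10.98
tool_pos: [0.5821, 0.2471, 0.0952]
tcp_rot: [2.658, 1.66, 0.032]
wrist_force: [-0.7, 0.3, -3.7]
width: 0.31
```

```bash
python3 - <<'E'
from h import *
s,c=snap('wrist','w9.png')
plan([.562,.252,.05],Rdown(65))
print(s['tool_pos'],s['wrist_force'],s['torque'])
_,S=snap('scene','s9.png');_,T=snap('top','t9.png')
cv2.imwrite('pics/s9c.png',cv2.resize(S['image'][180:300,280:440,::-1],None,fx=4.5,fy=4.5,interpolation=cv2.INTER_CUBIC))
E
```

```text
total [ 0.0186 -0.014  -0.0181] [ -5.3504 -21.5257  45.6898]
n 2 row [ 0.009 -0.007 -0.009] [ -2.5 -10.7  22.9]
q [ 0.3639  0.2849  1.8406 -0.0045  0.9931  0.8208] t 11.0333
[0.5821 0.2471 0.0952] [-0.73    0.275  -3.6781] [-0.0195  0.0652  0.0249]
```

View pics/s9c.png

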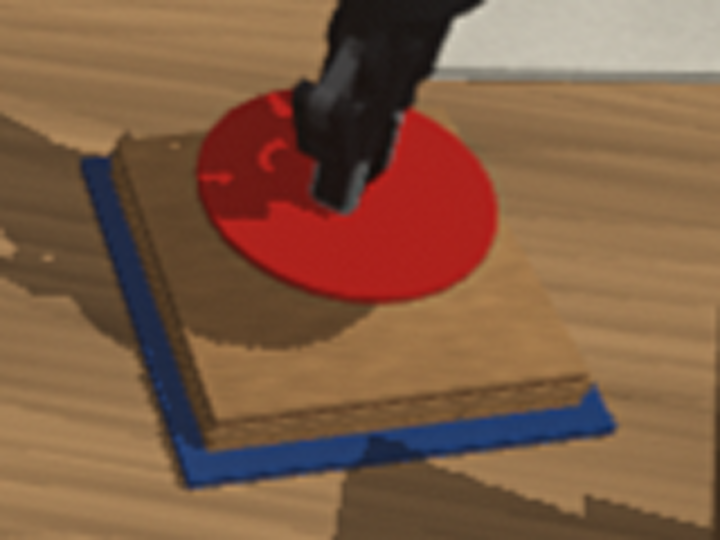

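View pics/t9.png

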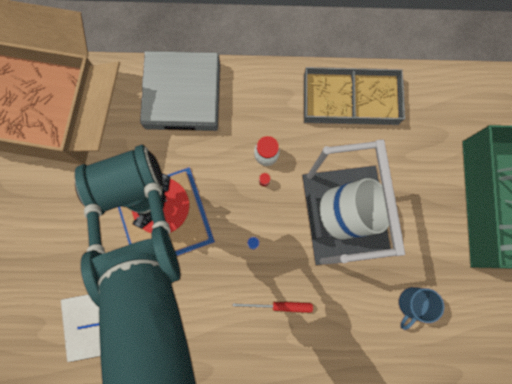

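servo_tool:
  targets: "0.006 -0.005 -0.006 -1 -7 8 15;0.006 -0.005 -0.006 -1 -7 8 15;0 0 0 -1 -3 4 15;0 0 0 0 0 0 15;0 0 0 0 0 0 15"

```text
time: 11.55
tool_pos: [0.5687, 0.255, 0.081]
tcp_rot: [2.649, 1.68, 0.026]
wrist_force: [-0.0, -0.3, -2.5]
width: 0.301
```

```bash
python3 - <<'E'
from h import *
s=bot.read_state()
plan([.562,.252,.05],Rdown(65))
print(s['tool_pos'],s['wrist_force'],s['torque'])
E
```

```text
total [ 0.0128 -0.0118 -0.0041] [-5.9646 -5.1245 30.842 ]
n 1 row [ 0.013 -0.012 -0.004] [-6.  -5.1 30.8]
q [ 0.3824  0.2883  1.8679 -0.0016  0.968   0.8237] t 11.55
[0.5687 0.255  0.081 ] [-0.0399 -0.3075 -2.5487] [0.0024 0.0026 0.0365]
```

servo_tool:
  targets: "0.008 -0.007 0 -3 -2 4 15;0.004 -0.004 0 -2 -2 4 15;0 0 0 0 0 4 15;0 0 0 0 0 4 15;0 0 0 0 0 0 15"

```text
time: 11.97
tool_pos: [0.5625, 0.2525, 0.0641]
tcp_rot: [2.652, 1.684, 0.001]
wrist_force: [-0.1, 0.6, -3.2]
width: 0.306
```

```bash
python3 - <<'E'
from h import *
s=bot.read_state()
plan([.562,.252,.05],Rdown(65))
print(s['tool_pos'],s['wrist_force'],s['torque'])
_,S=snap('scene','s10.png')
cv2.imwrite('pics/s10c.png',cv2.resize(S['image'][180:300,280:440,::-1],None,fx=4.5,fy=4.5,interpolation=cv2.INTER_CUBIC))
E
```

```text
total [ 0.0006 -0.0005 -0.0031] [-0.6874 -0.2173 14.0576]
n 1 row [ 0.001 -0.001 -0.003] [-0.7 -0.2 14.1]
q [ 0.3816  0.3064  1.8802 -0.0001  0.9542  0.8211] t 11.9667
[0.5625 0.2525 0.0641] [-0.0787  0.6052 -3.2006] [-0.008   0.0137  0.0108]
```

View pics/s10c.png

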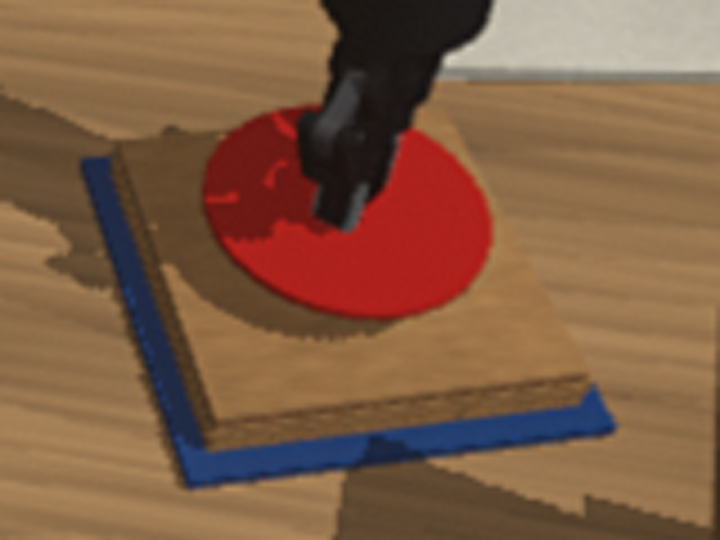

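Still hovering, level and centred. Descending in fine steps, watching the force.

servo_tool:
  targets: "0 0 0 0 0 3 15;0 0 0 0 0 3 15;0 0 0 0 0 2 15;0 0 0 0 0 0 15"

```text
time: 12.35
tool_pos: [0.5633, 0.2526, 0.0558]
tcp_rot: [2.652, 1.683, 0.003]
wrist_force: [-1.1, 0.5, -2.8]
width: 0.31
```

servo_tool:
  targets: "0 0 0 0 0 1.5 15;0 0 0 0 0 0 15"

```text
time: 12.52
tool_pos: [0.5633, 0.2525, 0.054]
tcp_rot: [2.652, 1.683, 0.003]
wrist_force: [-0.4, 0.1, -3.1]
width: 0.308
```

servo_tool:
  targets: "0 0 0 0 0 1.5 15;0 0 0 0 0 0 15"

```text
time: 12.68
tool_pos: [0.5635, 0.2526, 0.0525]
tcp_rot: [2.652, 1.683, 0.003]
wrist_force: [-0.5, -0.9, -2.8]
width: 0.304
```

servo_tool:
  targets: "0 0 0 0 0 1.5 15;0 0 0 0 0 0 15"

```text
time: 12.85
tool_pos: [0.5636, 0.2527, 0.0511]
tcp_rot: [2.652, 1.683, 0.004]
wrist_force: [-0.7, 0.1, -3.1]
width: 0.306
```

servo_tool:
  targets: "0 0 0 0 0 1 15;0 0 0 0 0 0 15"

```text
time: 13.02
tool_pos: [0.5637, 0.2527, 0.0501]
tcp_rot: [2.652, 1.683, 0.004]
wrist_force: [0.1, -0.8, -4.2]
width: 0.304
```

servo_tool:
  targets: "0 0 0 0 0 1 15;0 0 0 0 0 0 15"

```text
time: 13.18
tool_pos: [0.5638, 0.2528, 0.049]
tcp_rot: [2.652, 1.683, 0.004]
wrist_force: [0.5, -0.2, -2.9]
width: 0.306
```

servo_tool:
  targets: "0 0 0 0 0 1 15;0 0 0 0 0 0 15"

```text
time: 13.35
tool_pos: [0.5638, 0.2528, 0.048]
tcp_rot: [2.652, 1.683, 0.005]
wrist_force: [0.6, -0.4, -2.3]
width: 0.306
```

```bash
python3 - <<'E'
from h import *
s=bot.read_state()
print(s['tool_pos'],s['wrist_force'],s['torque'])
_,S=snap('scene','s11.png')
cv2.imwrite('pics/s11c.png',cv2.resize(S['image'][180:300,280:440,::-1],None,fx=4.5,fy=4.5,interpolation=cv2.INTER_CUBIC))
E
```

```text
[0.5638 0.2528 0.048 ] [ 0.5762 -0.441  -2.2898] [0.009  0.001  0.0011]
```

View pics/s11c.png

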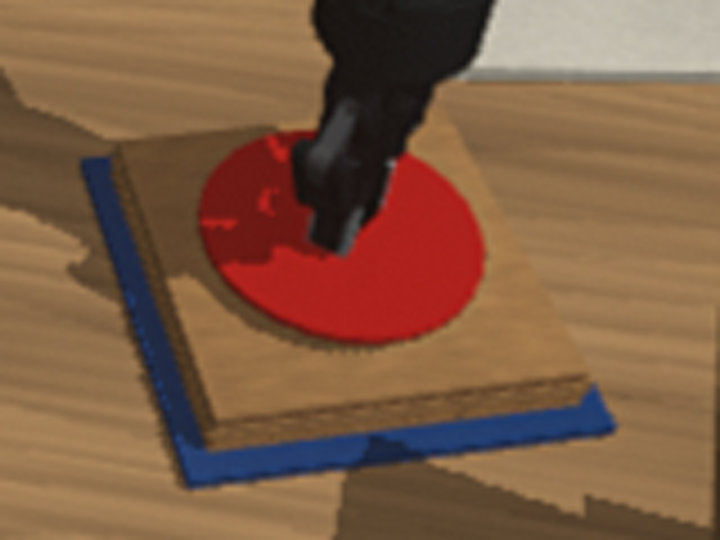

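Force noise is ~0.7 N; nearly touching. Continue.

servo_tool:
  targets: "0 0 0 0 0 1 15;0 0 0 0 0 0 15"

```text
time: 13.57
tool_pos: [0.564, 0.2528, 0.0471]
tcp_rot: [2.652, 1.683, 0.005]
wrist_force: [-0.2, -1.1, -2.8]
width: 0.309
```

servo_tool:
  targets: "0 0 0 0 0 1 15;0 0 0 0 0 0 15"

```text
time: 13.73
tool_pos: [0.5644, 0.2529, 0.0467]
tcp_rot: [2.652, 1.683, 0.006]
wrist_force: [0.1, 1.1, -3.2]
width: 0.305
```

servo_tool:
  targets: "0 0 0 0 0 1 15;0 0 0 0 0 0 15"

```text
time: 13.9
tool_pos: [0.5647, 0.253, 0.0467]
tcp_rot: [2.652, 1.683, 0.007]
wrist_force: [-0.8, -0.5, -3.1]
width: 0.307
```

servo_tool:
  targets: "0 0 0 0 0 1.5 15;0 0 0 0 0 0 15"

```text
time: 14.07
tool_pos: [0.5653, 0.2531, 0.0467]
tcp_rot: [2.651, 1.683, 0.008]
wrist_force: [0.0, -0.3, -1.5]
width: 0.304
```

```bash
python3 - <<'E'
from h import *
for i in range(4):
    s=bot.read_state()
    print(s['tool_pos'],s['wrist_force'],s['torque'],s['joint_torque'])
    snap('wrist','tmp.png')
_,S=snap('scene','s12.png')
cv2.imwrite('pics/s12c.png',cv2.resize(S['image'][180:300,280:440,::-1],None,fx=4.5,fy=4.5,interpolation=cv2.INTER_CUBIC))
snap('wrist','w12.png')
E
```

```text
[0.5653 0.2531 0.0467] [ 0.0259 -0.3414 -1.4723] [ 0.0322  0.0958 -0.0248] [ -0.2822 -50.0968 -31.948   -0.1168  -0.2484   0.0163]
[0.5654 0.2532 0.0466] [-1.4049 -1.4843  1.8134] [0.0054 0.41   0.0375] [  0.1403 -48.4991 -31.0179  -0.0211  -0.4956   0.0447]
[0.5655 0.2532 0.0466] [-0.1465 -1.105   2.5302] [0.0423 0.4443 0.0868] [  0.1376 -47.9019 -30.5503  -0.0645  -0.5959   0.0401]
[0.5655 0.2532 0.0466] [-1.6835 -0.5271  1.9377] [ 0.0434  0.4235 -0.0018] [  0.1614 -47.7953 -30.473   -0.0606  -0.6022   0.0404]
```

View pics/s12c.png

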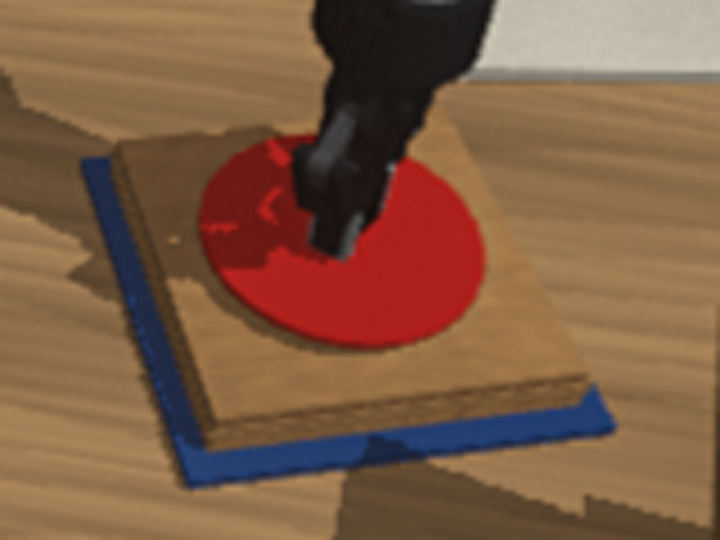

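View pics/w12.png

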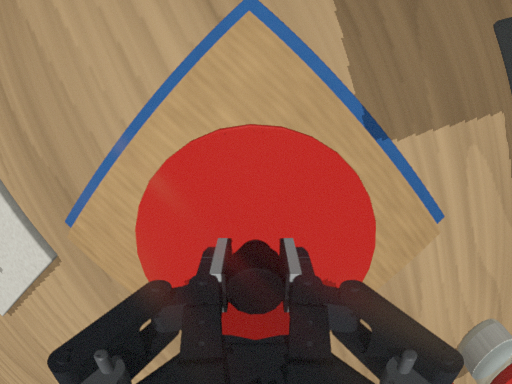

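```bash
python3 - <<'E'
from h import *
s,c=snap('wrist','tmp.png')
e,d=wray(c,s,[(68,222),(250,2),(440,218)]);P=e+d*((.008-e[2])/d[:,2])[:,None];print(P,(P[0]+P[2])/2,np.linalg.norm(P[0]-P[1]),s['tool_pos'])
print(s['wrist_force'])
E
```

```text
[[0.4342 0.3125 0.008 ]
 [0.6235 0.3825 0.008 ]
 [0.6949 0.1929 0.008 ]] [0.5645 0.2527 0.008 ] 0.20190608961132903 [0.5655 0.2531 0.0466]
[-0.9894 -0.1402  2.9771]
```

servo_tool:
  targets: "0 0 0 0 0 0 30;0 0 0 0 0 0 45;0 0 0 0 0 0 85;0 0 0 0 0 0 85;0 0 0 0 0 0 85;0 0 0 0 0 0 85;0 0 0 0 0 0 85"
  newtons: 40

```text
time: 15.0
tool_pos: [0.566, 0.2534, 0.0453]
tcp_rot: [2.651, 1.683, 0.011]
wrist_force: [-0.3, -0.1, 0.4]
width: 0.994
```

```bash
python3 - <<'E'
from h import *
s,c=snap('wrist','w13.png')
print(s['tool_pos'],s['wrist_force'],s['width'])
E
```

```text
[0.566  0.2534 0.0453] [-0.262  -0.0822  0.3581] 0.9935770428323097
```

View pics/w13.png

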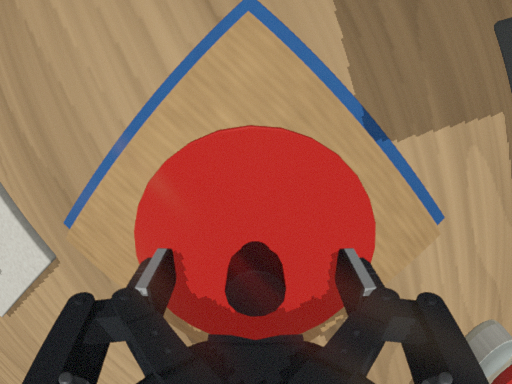

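Released, lid flat. Retreat up, then to the blue plug.

servo_tool:
  targets: "0 0 0 0 0 -6 85;0 0 0 0 0 -15 85;0 0 0 0 0 -25 85;0 0 0 0 0 -30 85;0 0 0 0 0 -35 85;0 0 0 0 0 -35 85;0 0 0 0 0 0 85"

```text
time: 15.63
tool_pos: [0.5621, 0.2519, 0.1952]
tcp_rot: [2.652, 1.684, -0.003]
wrist_force: [0.9, 0.9, 1.3]
width: 0.996
```

```bash
python3 - <<'E'
from h import *
s,c=snap('top','t14.png')
h=cv2.cvtColor(c['image'],cv2.COLOR_RGB2HSV);mk=cv2.inRange(h,(105,150,60),(130,255,255))
print(cv2.fitEllipse(np.argwhere(mk[232:255,242:264])[:,::-1].astype(np.float32)))
mk=mk[225:262,235:272];M=cv2.moments(mk,True);uv=(M['m10']/M['m00']+235,M['m01']/M['m00']+225);print(uv,onplane(c,[uv],.04))
plan([.499,.019,.14],Rdown(30))
snap('scene','s14.png')
E
```

```text
((10.821069717407227, 10.656084060668945), (7.432616233825684, 7.81427526473999), 173.19125366210938)
(252.8235294117647, 242.66176470588235) [[0.4994 0.0198 0.04  ]]
total [-0.0017  0.005   0.6078] [-236.4733   43.0073   53.265 ]
n 7 row [-0.     0.001  0.087] [-31.5  14.9   7.5]
q [ 0.3813  0.1813  1.7771 -0.0007  1.1883  0.8209] t 15.6833
```

View pics/s14.png

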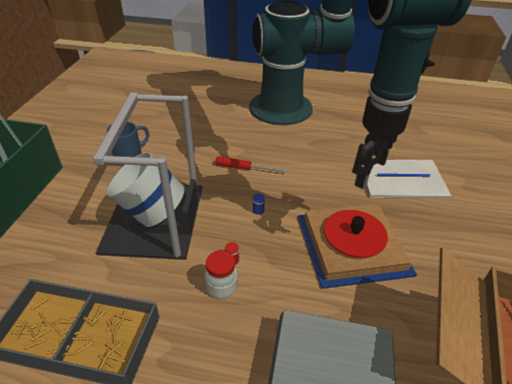

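```bash
python3 - <<'E'
from h import *
plan([.499,.0195,.14],Rdown(10),9)
E
```

```text
total [-0.0021  0.0102  0.9568] [-234.4923   44.1729   50.8282]
n 9 row [-0.     0.001  0.106] [-22.6  15.8   5.5]
q [ 0.3812  0.1834  1.7806 -0.0007  1.1876  0.8209] t 15.7333
```

servo_tool:
  targets: "0 0.001 0.106 -22 16 2 85;0 0.001 0.106 -22 16 3 85;0 0.001 0.106 -22 16 5 85;0 0.001 0.106 -22 16 5 85;0 0.001 0.106 -22 16 5 85;0 0.001 0.106 -22 16 5 85;0 0.001 0.106 -22 16 5 85;0 0.001 0.106 -22 16 5 85"

```text
time: 16.4
tool_pos: [0.5119, 0.0399, 0.1431]
tcp_rot: [-3.114, -0.396, 0.025]
wrist_force: [-0.1, -0.2, -0.3]
width: 1.0
```

servo_tool:
  targets: "0 0 0.08 -18 14 5 85;0 0 0 0 0 0 85"

```text
time: 16.57
tool_pos: [0.4904, 0.0176, 0.1325]
tcp_rot: [-3.13, -0.254, 0.044]
wrist_force: [-0.8, 0.2, -0.7]
width: 0.996
```

```bash
python3 - <<'E'
from h import *
s,c=snap('wrist','w15.png')
print(wproj(c,s,[[.499,.0195,.045]]))
plan([.499,.0195,.10],Rdown(10),3)
h=cv2.cvtColor(c['image'],cv2.COLOR_RGB2HSV);mk=cv2.inRange(h,(105,150,60),(130,255,255))
cs,_=cv2.findContours(mk,0,1)
for q in cs:
    if cv2.contourArea(q)>150: print(cv2.contourArea(q),cv2.boundingRect(q),cv2.minEnclosingCircle(q))
E
```

```text
[[254.495  185.7327]]
total [-0.0046  0.0264 -0.0101] [ 8.396   0.5659 32.5824]
n 3 row [-0.002  0.009 -0.003] [ 2.7  0.2 10.9]
q [-0.0125  0.0202  2.0722 -0.0003  1.076   1.394 ] t 16.6167
274.0 (11, 171, 49, 21) ((35.0, 181.5), 24.622243881225586)
878.0 (237, 164, 35, 35) ((254.0, 181.0), 17.46434783935547)
380.5 (59, 154, 62, 23) ((89.5, 165.0), 30.90721893310547)
1814.5 (107, 0, 46, 155) ((127.83435821533203, 76.3374252319336), 79.12956237792969)
```

View pics/w15.png

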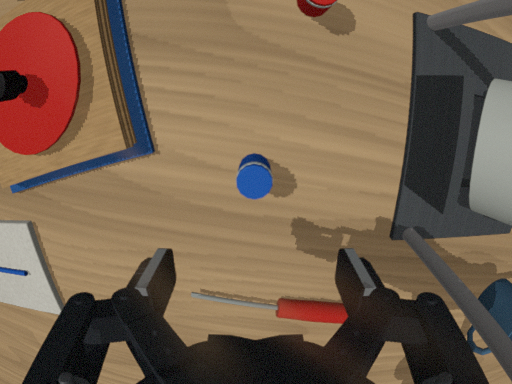

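servo_tool:
  targets: "0 0.01 -0.005 4 0 20 85;0 0.01 -0.003 4 0 20 85;0 0.004 0 2 0 20 85;0 0 0 0 0 10 85;0 0 0 0 0 0 85"

```text
time: 17.03
tool_pos: [0.5013, 0.0225, 0.0585]
tcp_rot: [-3.123, -0.278, 0.002]
wrist_force: [0.1, 1.4, -0.3]
width: 0.996
```

```bash
python3 - <<'E'
from h import *
s,c=snap('wrist','w16.png')
print(wproj(c,s,[[.501,.0197,.045]]))
plan([.501,.0197,.016],Rdown(10),3)
E
```

```text
[[258.9703 242.1154]]
total [-0.0063  0.0007  0.0029] [-0.9575  2.9185 43.1645]
n 3 row [-0.002  0.     0.001] [-0.3  0.9 14.4]
q [-0.009   0.1166  2.1259  0.0077  0.9009  1.3795] t 17.0833
```

View pics/w16.png

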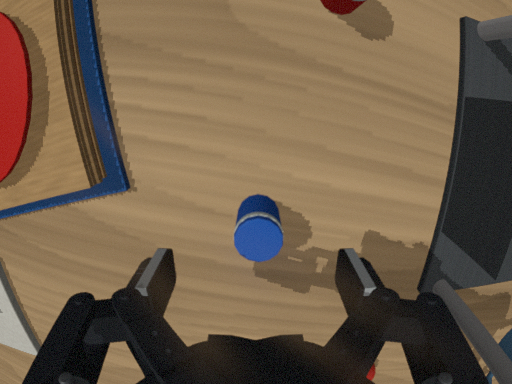

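servo_tool:
  targets: "-0.003 0 0 1 1.5 14 85;-0.003 0 0 1 1.5 14 85;0 0 0 0 0 10 85;0 0 0 0 0 3 85;0 0 0 0 0 0 85"

```text
time: 17.5
tool_pos: [0.5088, 0.0219, 0.0208]
tcp_rot: [3.129, 0.285, 0.009]
wrist_force: [-0.5, -0.1, 1.1]
width: 0.991
```

```bash
python3 - <<'E'
from h import *
s,c=snap('wrist','w17.png')
plan([.502,.0197,.016],Rdown(10),3);print(s['wrist_force'])
E
```

```text
total [ 0.0006 -0.0059  0.007 ] [-7.2653  0.8371  5.1113]
n 3 row [ 0.    -0.002  0.002] [-2.4  0.3  1.7]
q [-0.0064  0.1825  2.137   0.0006  0.8162  1.3825] t 17.55
[-0.5312 -0.094   1.0763]
```

View pics/w17.png

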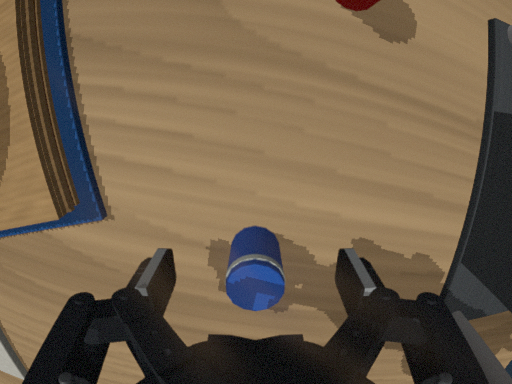

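servo_tool:
  targets: "0 -0.003 0 -3 1 2 85;0 0 0 -2.5 0 2 85;0 0 0 0 0 0 85;0 0 0 0 0 0 60;0 0 0 0 0 0 45"

```text
time: 17.97
tool_pos: [0.5053, 0.0197, 0.0198]
tcp_rot: [3.128, 0.285, 0.011]
wrist_force: [-0.3, 0.5, 0.3]
width: 0.745
```

servo_tool:
  targets: "0 0 0 0 0 0 35;0 0 0 0 0 0 20;0 0 0 0 0 0 20;0 0 0 0 0 0 20;0 0 0 0 0 0 20;0 0 0 0 0 0 20"

```text
time: 18.47
tool_pos: [0.5063, 0.0196, 0.0209]
tcp_rot: [3.128, 0.285, 0.015]
wrist_force: [0.2, 0.4, 0.3]
width: 0.338
```

```bash
python3 - <<'E'
from h import *
s,c=snap('wrist','w18.png')
print(s['tool_pos'],s['wrist_force'],s['width'])
E
```

```text
[0.5063 0.0196 0.0209] [0.1677 0.3878 0.3233] 0.338131326145629
```

View pics/w18.png

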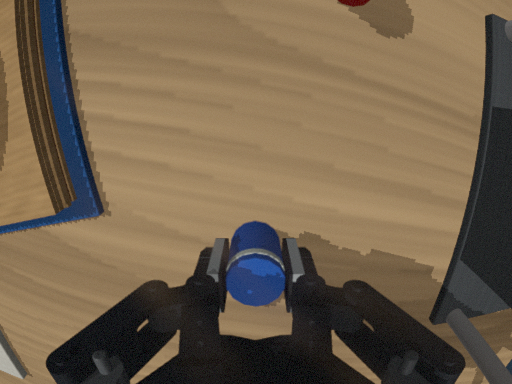

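servo_tool:
  targets: "0 0 0 0 0 -8 20;0 0 0 0 0 -20 20;0 0 0 0 0 -30 20;0 0 0 0 0 -35 20;0 0 0 0 0 -38 20;0 0 0 0 0 -38 20;0 0 0 0 0 -38 20;0 0 0 0 0 -38 20"

```text
time: 19.18
tool_pos: [0.4945, 0.0198, 0.266]
tcp_rot: [-3.127, -0.285, 0.029]
wrist_force: [0.5, -0.7, -0.5]
width: 0.334
```

```bash
python3 - <<'E'
from h import *
s=bot.read_state();print(s['width'],s['tool_pos'])
plan([.6,-.28,.49],Rdown(-20))
snap('scene','s19.png')
E
```

```text
0.3341427245696812 [0.4945 0.0198 0.266 ]
total [0.0014 0.0186 0.5307] [  45.5568  313.1133 -225.9481]
n 10 row [0.    0.002 0.053] [ 12.2  29.7 -22.6]
q [-0.0104 -0.0897  1.9226 -0.      1.327   1.3788] t 19.1833
```

View pics/s19.png

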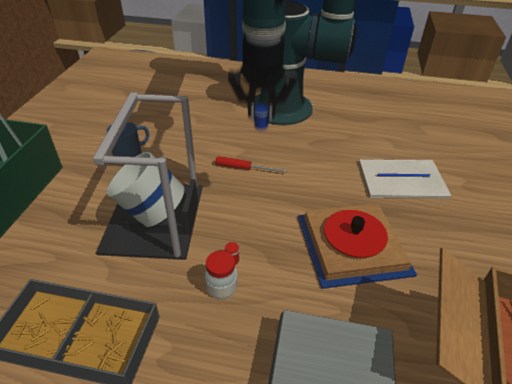

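servo_tool:
  targets: "0 0.002 0.053 12 20 -32 20;0 0.002 0.053 12 22 -32 20;0 0.002 0.053 12 24 -30 20;0 0.002 0.053 12 27 -28 20;0 0.002 0.053 12 30 -22 20;0 0.002 0.053 12 34 -20 20;0 0.002 0.053 12 34 -20 20;0 0.002 0.053 12 34 -20 20"

```text
time: 19.9
tool_pos: [0.5811, -0.1981, 0.4813]
tcp_rot: [-3.113, 0.389, -0.025]
wrist_force: [1.6, -0.1, -0.5]
width: 0.337
```

```bash
python3 - <<'E'
from h import *
s=bot.read_state();print(s['width'],s['tool_pos'])
plan([.6,-.28,.49],Rdown(-20))
m=np.array([.588,-.254,.130])
plan(m+.24*A,Rax(-12))
E
```

```text
0.33680720484910254 [ 0.5811 -0.1981  0.4813]
total [-0.0069 -0.0151  0.1004] [38.6008 74.6413 -8.571 ]
n 3 row [-0.002 -0.005  0.033] [13.7 24.5 -2.9]
q [-0.3737  0.0901  1.3592  0.008   1.6777  1.4467] t 19.9
total [ 0.395  -0.4981  0.9481] [ 69.9911 180.8843 154.6801]
n 10 row [ 0.039 -0.05   0.095] [17.9 16.1  9.9]
q [-0.3737  0.0901  1.3592  0.008   1.6777  1.4467] t 19.9
```

servo_tool:
  targets: "0.039 -0.05 0.095 18 20 0 20;0.039 -0.05 0.095 18 20 2 20;0.039 -0.05 0.095 18 18 5 20;0.039 -0.05 0.095 18 16 8 20;0.039 -0.05 0.095 18 16 10 20;0.039 -0.05 0.095 18 16 10 20;0.039 -0.05 0.095 18 14 12 20;0.039 -0.05 0.095 18 12 12 20"

```text
time: 20.57
tool_pos: [0.6261, -0.3752, 0.4048]
tcp_rot: [-2.365, 1.371, 0.441]
wrist_force: [0.5, -0.4, -0.9]
width: 0.335
```

```bash
python3 - <<'E'
from h import *
s=bot.read_state();print(s['width'],s['tool_pos'])
m=np.array([.588,-.254,.130])
plan(m+.2*A,Rax(-12),6)
E
```

```text
0.33490692804829925 [ 0.6261 -0.3752  0.4048]
total [ 0.0522 -0.1112  0.1667] [ 32.7494  33.6595 103.2535]
n 6 row [ 0.009 -0.019  0.028] [ 6.6  5.6 16.8]
q [-0.7156  0.58    0.9325  0.3311  2.0007  1.988 ] t 20.5667
```

servo_tool:
  targets: "0.01 -0.02 0.028 7 6 10 20;0.01 -0.02 0.028 7 6 12 20;0.01 -0.02 0.028 7 6 16 20;0.009 -0.019 0.028 7 6 16 20;0.009 -0.017 0.028 5 5 16 20;0.004 -0.01 0.015 0 4 16 20;0 0 0 0 0 0 20"

```text
time: 21.15
tool_pos: [0.5978, -0.3708, 0.2951]
tcp_rot: [-2.15, 1.516, 0.581]
wrist_force: [0.4, -0.3, -1.3]
width: 0.336
```

```bash
python3 - <<'E'
from h import *
s,c=snap('wrist','w20.png');print(s['width'],s['tool_pos'])
m=np.array([.588,-.254,.130])
plan(m+.1*A,Rax(-12),6)
print(wproj(c,s,[m,m+.065*CX,m-.065*CX]))
E
```

```text
0.3364444868949036 [ 0.5978 -0.3708  0.2951]
total [ 0.0008  0.0092 -0.0046] [  1.4205  -5.8643 103.9508]
n 6 row [ 0.     0.002 -0.001] [ 0.2 -1.  17.3]
q [-0.768   0.6012  1.1344  0.3852  1.8954  2.0619] t 21.2
[[249.6024 164.2001]
 [239.5072 213.4519]
 [260.8361 110.6109]]
```

View pics/w20.png

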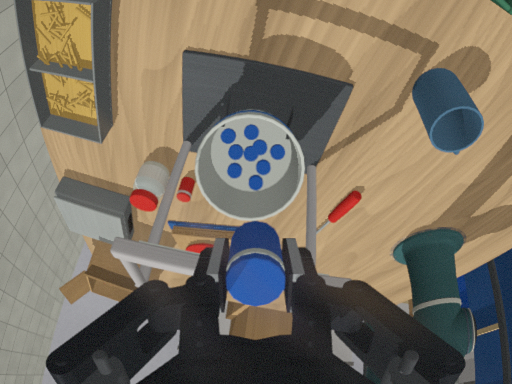

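servo_tool:
  targets: "0 0.002 -0.001 0 -2 20 20;0 0.002 -0.001 0 -2 20 20;0 0.002 -0.001 0 -1 20 20;0 0.002 0 0 -1 20 20;0 0 0 0 0 20 20;0 0 0 0 0 20 20;0 0 0 0 0 0 20"

```text
time: 21.78
tool_pos: [0.6017, -0.2986, 0.2123]
tcp_rot: [-2.183, 1.502, 0.531]
wrist_force: [-0.7, 0.1, -1.3]
width: 0.338
```

```bash
python3 - <<'E'
from h import *
s,c=snap('wrist','w21.png');print(s['width'],s['tool_pos'],s['wrist_force'])
m=np.array([.588,-.254,.130])
plan(m-.015*A,Rax(-12),6)
E
```

```text
0.3380801279889592 [ 0.6017 -0.2986  0.2123] [-0.7132  0.1083 -1.3266]
total [-0.0069 -0.0264  0.0224] [  4.5925  10.9061 111.5123]
n 6 row [-0.001 -0.004  0.004] [ 1.   1.8 18.6]
q [-0.6974  0.5335  1.3743  0.3927  1.6751  2.0308] t 21.8333
```

View pics/w21.png

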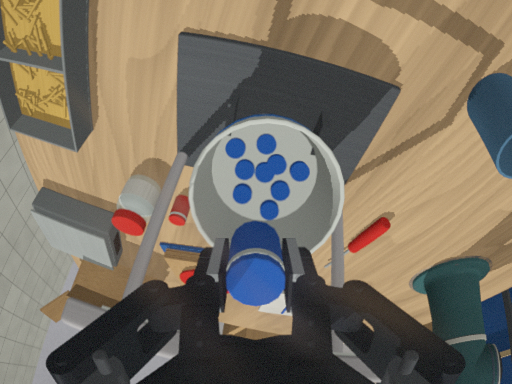

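servo_tool:
  targets: "-0.002 -0.007 0.006 1 2 16 20;-0.002 -0.007 0.006 1 3 16 20;-0.002 -0.006 0.005 1 3 16 20;0 -0.004 0.004 1 2 16 20;0 0 0 0 0 12 20;0 0 0 0 0 0 20"

```text
time: 22.33
tool_pos: [0.5941, -0.2662, 0.1546]
tcp_rot: [-2.17, 1.512, 0.54]
wrist_force: [-0.1, -0.2, -0.7]
width: 0.34
```

```bash
python3 - <<'E'
from h import *
s,c=snap('wrist','w22.png');print(s['width'],s['tool_pos'],s['wrist_force'])
m=np.array([.588,-.254,.130])
plan(m-.015*A,Rax(-12),2)
E
```

```text
0.34017760097134725 [ 0.5941 -0.2662  0.1546] [-0.1089 -0.2056 -0.7411]
total [-0.0077 -0.0178  0.01  ] [ 1.6006  5.4332 43.4212]
n 2 row [-0.004 -0.009  0.005] [ 0.9  2.7 21.7]
q [-0.6732  0.5351  1.4887  0.4052  1.5669  2.019 ] t 22.3833
```

View pics/w22.png

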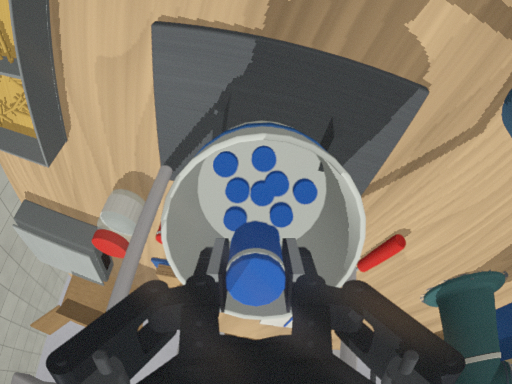

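servo_tool:
  targets: "-0.003 -0.007 0.004 1 2 11 20;-0.003 -0.006 0.004 1 2 11 20;0 -0.004 0 0 1 11 20;0 0 0 0 0 8 20;0 0 0 0 0 0 20"

```text
time: 22.8
tool_pos: [0.5874, -0.2463, 0.1173]
tcp_rot: [-2.159, 1.513, 0.562]
wrist_force: [-0.8, 0.5, -1.5]
width: 0.336
```

```bash
python3 - <<'E'
from h import *
s,c=snap('wrist','w23.png');print(s['width'],s['tool_pos'],s['wrist_force'])
m=np.array([.588,-.254,.130])
plan(m-.015*A,Rax(-12),2)
E
```

```text
0.3359165755075289 [ 0.5874 -0.2463  0.1173] [-0.8194  0.4529 -1.4685]
total [-0.0027 -0.0016  0.0016] [-1.0731  0.2756  0.6511]
n 2 row [-0.001 -0.001  0.001] [-0.5  0.1  0.3]
q [-0.659   0.5511  1.5453  0.4148  1.5121  2.0099] t 22.85
```

View pics/w23.png

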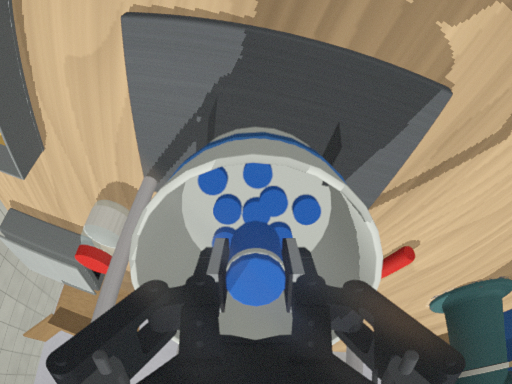

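Plug is inside the mouth. Release.

servo_tool:
  targets: "0 0 0 0 0 0 42;0 0 0 0 0 0 48;0 0 0 0 0 0 48;0 0 0 0 0 0 48;0 0 0 0 0 0 48;0 0 0 0 0 0 48"

```text
time: 23.35
tool_pos: [0.589, -0.2478, 0.1199]
tcp_rot: [-2.161, 1.513, 0.556]
wrist_force: [0.7, -0.2, 0.2]
width: 0.559
```

```bash
python3 - <<'E'
from h import *
s,c=snap('wrist','w24.png');print(s['width'],s['tool_pos'],s['wrist_force'])
E
```

```text
0.5592681352188277 [ 0.589  -0.2478  0.1199] [ 0.6671 -0.2135  0.2109]
```

View pics/w24.png

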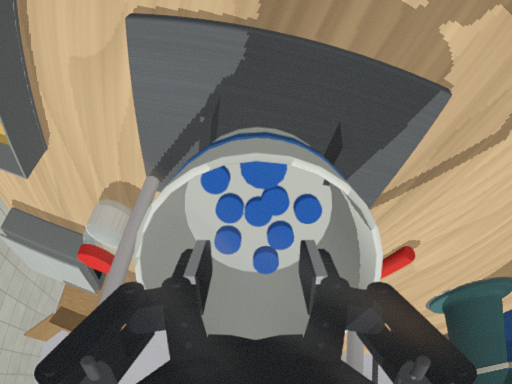

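Plug dropped to the low side. Withdraw along the axis.

servo_tool:
  targets: "0 0 0 0 0 -8 48;0 0 0 0 0 -15 48;0 0 0 0 0 -20 48;0 0 0 0 0 -25 48;0 0 0 0 0 -25 48;0 0 0 0 0 -25 48;0 0 0 0 0 -25 48;0 0 0 0 0 -20 48"

```text
time: 24.07
tool_pos: [0.5988, -0.3415, 0.2573]
tcp_rot: [-2.159, 1.511, 0.571]
wrist_force: [0.7, -0.2, -0.3]
width: 0.561
```

servo_tool:
  targets: "0 0 0 0 0 -20 48;0 0 0 0 0 -15 48;0 0 0 0 0 -8 48;0 0 0 0 0 0 48;0 0 0 0 0 0 48;0 0 0 0 0 0 48;0 0 0 0 0 0 48;0 0 0 0 0 0 48"

```text
time: 24.73
tool_pos: [0.6025, -0.3711, 0.3001]
tcp_rot: [-2.161, 1.515, 0.56]
wrist_force: [-0.5, 0.0, 0.7]
width: 0.562
```

```bash
python3 - <<'E'
from h import *
s,c=snap('wrist','w25.png');print(s['time'],s['tool_pos'],s['wrist_force'],s['joint_vel'])
_,S=snap('scene','s25.png');_,T=snap('top','t25.png')
W=c['image'][90:240,170:330,::-1]
cv2.imwrite('pics/w25c.png',cv2.resize(W,None,fx=4,fy=4,interpolation=cv2.INTER_CUBIC))
for n,c,uv in(('T',T,0),):
    h=cv2.cvtColor(c['image'],cv2.COLOR_RGB2HSV);mk=cv2.inRange(h,(0,150,60),(8,255,255))|cv2.inRange(h,(172,150,60),(180,255,255))
    cs,_=cv2.findContours(mk,0,1)
    for q in cs:
        if cv2.contourArea(q)>60: print(cv2.boundingRect(q),cv2.fitEllipse(q), onplane(c,[cv2.minEnclosingCircle(q)[0]],.04))
E
```

```text
24.7333 [ 0.6025 -0.3711  0.3001] [-0.503   0.0256  0.6679] [ 0.0062  0.0032  0.0216 -0.001  -0.0027 -0.0001]
(273, 302, 40, 11) ((292.8054504394531, 306.6318054199219), (9.327696800231934, 49.63114547729492), 92.70011901855469) [[ 0.3462 -0.08    0.04  ]]
(134, 188, 56, 55) ((161.4149627685547, 215.34829711914062), (53.517547607421875, 55.151302337646484), 60.15492248535156) [[0.563  0.2509 0.04  ]]
(260, 173, 10, 13) ((264.235595703125, 178.7049560546875), (9.0864839553833, 12.1899995803833), 18.94060516357422) [[ 0.6623 -0.0059  0.04  ]]
(258, 136, 20, 22) ((267.33489990234375, 146.45907592773438), (19.87816047668457, 21.03877830505371), 0.39070335030555725) [[ 0.7486 -0.013   0.04  ]]
```

View pics/w25c.png

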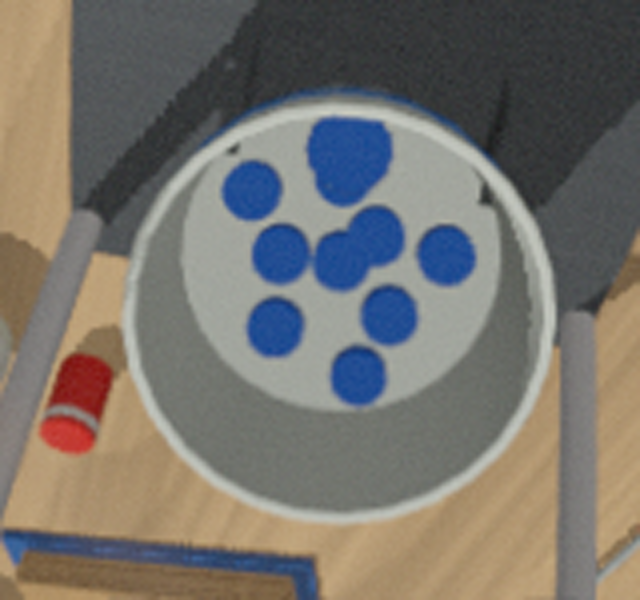

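View pics/s25.png

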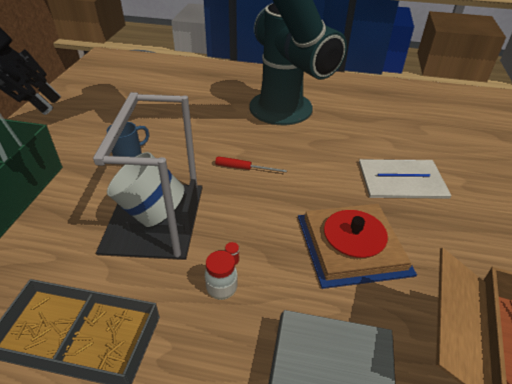

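View pics/t25.png

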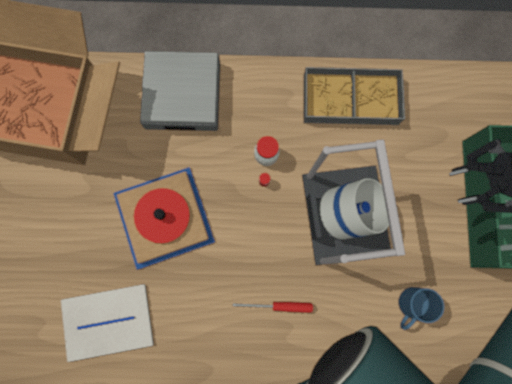

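```bash
python3 -c "
from workcell import finish_job
print(finish_job())"
```

```text
the job is handed in; nothing more can be done
None
```

The lid is on the carton pile and the blue plug is in the canister. I handed the job in at about 25 s of the 72 s allowed.

**Lid:** I gripped the knob along the canister's axis and lifted the lid. I then shifted it away from the lamp bar and carried it to the pile. I lowered it in 1 mm steps until it stopped, pressing with about 5 N in total, and let go.

**Blue plug:** I picked it up, put it into the mouth along the axis and released it.

**Last checks:**
- **Lid position:** it lies flat at about (0.563, 0.251), within 2–3 mm of the measured pile centre (0.562–0.5645, 0.251–0.253).
- **Plug position:** the wrist camera shows it on the canister floor against the low wall. That floor also shows printed or existing blue discs.
- **Bystanders:** in the top view the red plug and the jar are unmoved, within 0.3 px.
- **Robot:** the gripper is clear of everything and the wrist force is near zero.

**Disagreements, all small:**
- Touchdown came about 3 mm lower than the camera estimate of the pile height.
- The board's edges measured 2–4 % short because of how I picked the corners.
- The wrist camera placed the blue plug 3–4 mm from where the top camera did, and I corrected for that before grasping.

I judged the lid's flatness and the plug's stillness from the pictures only.

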